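Slide the top coated plate out of its tray and clip it on the sloping viewing stand

ROBOT

A 6-joint arm with a two-finger parallel gripper is mounted at the origin on the work surface; the furniture and walls round the work are solid. World frame = base frame: x ahead of the robot, y to its left, z up, the work surface at z = 0. Lengths are in m, angles in rad, forces in N, time in s.
With the tool pointing down it reaches from about 0.275 to 0.725 m from the base axis. Payload 5.6 kg.
Tool frame: the origin (TCP) lies on the centre line of the jaws, within the pads' length; the fingertips stand 19 mm ahead of it and the grasp point (between the pads) is the TCP; z points along the fingers, y is the direction in which the jaws open and shut (so a half turn about z gives the same grasp; the last joint's range is limited). The gripper opens to 85 mm and grips with 20 to 120 N. Pads are 22 mm wide; open, the fingers measure 114 mm over their backs; the gripper's body (76 mm by 85 mm) begins 54 mm behind the grasp point. The pads swing forward as they close: fully open they stand 13 mm farther back than shut.
Start: joints at [-0.848, 0.255, 0.108, 0, -1.424, -0.285], TCP at [0.233, -0.498, 0.25] pointing down, gripper open.
Joint ranges: [-2.95, 2.95], [-1.21, 1.97], [-1.09, 1.5], [-2.87, 1.71], [-2.94, -0.07], [-3.05, 3.05]. Speed limits (rad/s): [2.57, 2.57, 3.14, 3.14, 3.14, 3.14].

INTERFACE

Orientations are given as [roll, pitch, yaw] about the fixed x, y, z axes, in that order (R = Rz(yaw) Ry(pitch) Rx(roll)).
In Python, from bench import r gives the robot as it stands. The module is installed in compiled form; this text tells all that it offers.
- The arm moves only by the tool carry_out, never from a script. Its argument "series" is text: rows parted by semicolons, each of 7 numbers parted by spaces: the turn, a rotation vector about the tool's x, y, z in degrees, then the shift along the tool's x, y, z in cm, then the opening, from 0 (shut) to 1 (fully open). In form: rx ry rz tx ty tz jaw; .... A call has 1 to 5 rows; each row is the pose to reach, as a shift and turn from the pose commanded when the call began, along the tool's axes at that moment; what a row does not reach only later rows make up. A row lasts 1/8 s, in which the tool goes at most 62.5 mm and 10.7 degrees, less where a joint would pass 70% of its speed; a pose out of reach is approached as far as the arm can. A call with a gripper value outside its range is refused whole. The fingers move at their own pace and stop on an object; the grip force is fixed at half the most. Time passes only in rows, so rows that repeat a pose let the fingers close. It gives the time, the measured TCP pose, the force and the opening at its end, in the units of the state.
- r.observe(): the state, without advancing time (a new reading comes with each control period).
- r.camera(name): name is "scene" or "top" or "wrist"; returns a dict with "frame" (480x640x3 uint8, red, green, blue), "camera_matrix" (3x3 intrinsics, pixels), "eye" and "attitude" of the camera in the world; the wrist camera has in their place "mount" (4x4, takes a point from camera to tool coordinates, whose origin is the TCP and whose axes are the flange's). Camera axes: x right, y up, looking along -z (the intrinsics and any distortion apply to the point x, -y, -z); pixel columns grow to the right and rows downward; lengths in m; the calibration is good to about 2 mm. A picture is of the moment at which its call begins: read the wrist's pose just before it. There is no depth.
- r.job_done(): hands the job in, once; it reports no verdict.
Trained networks look in the newest picture that a camera, given by its name, has taken for a name from the list of things; names that differ only in an ending like _2 or _b are one class to them, and where a whole thing is asked for, a point or a joint stands for the part that bears it (a point fixed in the world has none). Each returns a list of dicts, best first, with "score" (0 to 1); they miss things now and then, are a little off and sometimes report something else, mostly with a low value. They report only what shows in the picture. A call takes as long as a camera call. They do not tell look-alikes from the thing itself.
- r.boxes_of(thing, camera): "rect" ([left, top, width, height] in pixels, round what is visible of it).
- r.mark_of(thing, camera): "uv" ([column, row] in pixels: a listed point, or the origin of a listed thing).
The state is a dict: "time_s": time; "qpos": joint angles; "joint_velocities": joint speeds; "joint_torque": joint torques, N m; "tool_pos": TCP position; "ee_rot": TCP orientation; "contact_force": force on the tool from outside, world axes, zero at the start; "wrist_torque": the same for the moment, N m; "finger_gap": finger opening in m.
Only numpy, scipy, OpenCV 4.12 (cv2) and the standard library are available. Lean on these libraries where they do the work, as an engineer would, in place of code of your own. Each camera call takes 0.05 s, during which the arm holds its last target.

TASK

Press a fingertip lightly on the topmost coated glass plate and slide it out over the open front of the tray, leaving the other plates in the tray, until its end overhangs far enough to be pinched by its two long edges. Lay it gently, coated face up, on the sloping viewing stand, flat on the bed between the two side guides with its lower end against the ledge, then swing the black clip all the way round over its upper end and let go. Do not drop the plate or press hard on the stack, and leave the beaker, the dish and the marker where they stand.

Things in the scene. Friction and masses are not known exactly. Their poses are not given: they have to be found in the camera images.
- plate_top: The top one of four equal coated glass plates, 120 long (x) x 50 wide (y) x 4 mm, 60 g. Origin: centre of its underside; z is out of the white coated face. Glass is slippery on glass and metal (friction about 0.3) and grips better on a fingertip. Its yaw is the tray's within 0.02 rad; it starts level with the tray's open front within 2 mm.
- plate_2: The plate directly under the top one, same size and frame. It stays in the tray.
- plate_3: The third plate from the top, same size and frame. It stays in the tray.
- plate_4: The lowest plate, same size and frame. It stays in the tray.
- tray: Fixed aluminium dispensing tray, 126 x 67 mm, on a grey plinth. Origin: on the worktop under the middle of the plates; x points from the open front to the rear wall, y across. The four plates fill z = 25 to 41 mm; side walls, 55 mm apart inside, rise to z = 45 mm; the rear wall is at x = 62 mm.
- tray_lip (a point): Middle of the tray's open front edge, on its floor (tray x = -60, z = 25 mm); the walls end there too. In front of it there is free space down to the worktop.
- bed: Fixed sloping bed (30 degrees) of the viewing stand. Origin: on its face, middle of the foot of the lower ledge, 48 mm above the worktop; x up the slope, y across, z out of the face. The ledge stands 6 mm proud at x < 0. For x = -6 to 52 mm the bed is 36 mm wide, with free space at both sides and 30 mm deep for fingers on the plate's long edges; for 52 to 128 mm it is 68 mm wide.
- seat (a point): Where the middle of a seated plate's underside belongs, on the bed face: bed x = 60, y = 0, z = 0 mm. Two side guides, 5 mm high and 55 mm apart inside, stand beside it from bed x = 60 to 100 mm.
- clip (a joint): Black turn clip at the bed's upper end, turning about an axis along the bed's z. 0: closed, its arm points to bed -y across the plate's upper end, against a stop; 1.57: open, the arm points up the slope. It starts at 1.2 to 1.55 and stays where it is left (under 2 N at the post moves it). Arm 12 mm wide, 5 mm thick, underside 7.5 mm above the bed face.
- clip_pivot (a point): The clip's axis at the bed face: bed x = 108, y = 40, z = 0 mm.
- clip_tab (a point): Top of the upright thumb post (10 mm diameter, 18 mm tall above the arm) at the end of the clip's arm, 38 mm from the pivot, 30 mm above the bed face. At angle a it is at bed x = 108 + 38 sin a, y = 40 - 38 cos a mm. Push the post sideways to turn the clip.
- beaker: Bystander: 62 mm wide, 80 mm tall glass beaker. Origin: centre of its underside.
- dish: Bystander: flat round lidded dish, 69 mm wide, 16 mm tall. Origin: centre of its underside.
- marker: Bystander: marker pen lying down, 136 mm long, 17 mm thick. Origin: centre of its underside.
Things that resemble listed ones, but are neither listed nor needed, are in the scene too. Of the things that look like the part that bears bed, the larger one is meant.

How it is judged:
On the way, in this order (a step that is already met when the one before it is completed fails the run):
1. the top plate, still lying flat on the stack, overhangs the tray's open front by 20 to 58 mm (x of plate_top in the frame of tray between -0.058 and -0.02 m and z of plate_top in the frame of tray between 0.0345 and 0.0395 m and angle between plate_top's own z axis and vertical below 0.05 rad), for 0.2 s.
2. the plate lies flat on the bed between the guides, lower end against the ledge, and the fingers have let it go (x of plate_top in the frame of bed between 0.0565 and 0.0635 m and y of plate_top in the frame of bed between -0.0045 and 0.0045 m and z of plate_top in the frame of bed between -0.0025 and 0.0025 m and angle between the z axis of plate_top and the z axis of bed, either way round below 0.05 rad and angle between the x axis of plate_top and the x axis of bed, either way round below 0.1 rad and contact force between the fingers and plate_top below 0.1 N and value of joint clip above 0.8 rad), for 0.2 s.
3. the clip is swung over the plate's upper end (value of joint clip below 0.2 rad), for 0.2 s.
At the end, for the whole second after the job is handed in: Top plate at rest on the bed, coat up: within 3.5 mm along and 4.5 mm across of its seat, flat (2.5 mm, 0.05 rad), straight within 0.1 rad; clip within 0.2 rad of its closed stop; the other three plates in the tray within 20 mm lengthwise; nothing touched (x of plate_top in the frame of bed between 0.0565 and 0.0635 m and y of plate_top in the frame of bed between -0.0045 and 0.0045 m and z of plate_top in the frame of bed between -0.0025 and 0.0025 m and angle between the z axis of plate_top and the z axis of bed, either way round below 0.05 rad and angle between the x axis of plate_top and the x axis of bed, either way round below 0.1 rad and x of plate_4 in the frame of tray between -0.02 and 0.02 m and x of plate_3 in the frame of tray between -0.02 and 0.02 m and x of plate_2 in the frame of tray between -0.02 and 0.02 m and angle between plate_top's own z axis and vertical below 1 rad and value of joint clip below 0.2 rad and linear speed of plate_top below 0.01 m/s and contact force between the fingers and anything else below 0.1 N).
It fails at once if the plate was dropped or thrown: it moved faster than 0.4 m/s with no finger on it (contact force between the fingers and plate_top below 0.05 N and linear speed of plate_top above 0.4 m/s).
It fails at once if the stack was pressed harder than 40 N (contact force between plate_top and plate_2 above 40 N).
It fails at once if the next plate was dragged out by more than 20 mm (x of plate_2 in the frame of tray below -0.02 m).
It fails at once if a bystander was moved by more than 20 mm (distance of any of beaker, dish, marker from where it was at the start of the episode above 0.02 m).
It also fails if it takes over 61 s, if anything falls off the work surface, if the arm or the gripper's body presses on something with over 40 N, if the wrist force passes 120 N, or if a joint passes its speed limit or range.

## Working session

There is one attempt and no reset: what is moved stays moved. The work goes in short steps, Python scripts to look and compute and a tool call to move; the robot and the scene stay as the last step left them, time stands still between calls to the robot, and variables do not carry over. Pictures are saved under pics/ and viewed, and the job is handed in when it is done.

Besides the shell and the picture viewer there is one more tool, called by a JSON object that holds its "fn" and its "kwargs", one argument or row to a line. carry_out: Moves the arm, as the interface text tells. Its arguments: {"type":"object","properties":{"series":{"type":"string"}},"required":["series"]}

```bash
mkdir -p pics; ls
python3 - <<'E'
from bench import r
import cv2,numpy as np
o=r.observe(); print(o)
for n in ("scene","top","wrist"):
    c=r.camera(n); cv2.imwrite(f"pics/{n}0.png",c["frame"][:,:,::-1])
    print(n,{k:np.round(v,4).tolist() for k,v in c.items() if k!="frame"})
    for t in ["plate_top","tray","tray_lip","bed","seat","clip","clip_pivot","clip_tab","beaker","dish","marker"]:
        print(t,[(np.round(m["uv"]).tolist(),round(m["score"],2)) for m in r.mark_of(t,n)][:4],[(np.round(m["rect"]).tolist(),round(m["score"],2)) for m in r.boxes_of(t,n)][:3])
print(r.observe()["time_s"])
E
```

```text
pics
{'time_s': 0.0, 'qpos': array([-8.48391927e-01,  2.55744641e-01,  1.06984378e-01, -4.72941297e-04,
       -1.42389193e+00, -2.84623327e-01]), 'joint_velocities': array([ 7.80113011e-05,  1.66429907e-03,  1.90024914e-03,  8.33682215e-04,
       -1.26080523e-03,  1.07006344e-04]), 'joint_torque': array([-2.91444208e-03, -3.86626232e+01,  2.37937725e+01,  5.36501393e+00,
       -6.20498933e-03, -1.48002579e-05]), 'tool_pos': array([ 0.23302845, -0.49768059,  0.2493893 ]), 'ee_rot': array([ 3.13968011e+00, -7.22222275e-05, -2.70388117e+00]), 'contact_force': array([0.64377989, 0.33856122, 0.27741309]), 'wrist_torque': array([-0.013835  , -0.0495935 ,  0.00601048]), 'finger_gap': 0.08549387726250199}
scene {'camera_matrix': [[617.447, 0.0, 321.0836], [0.0, 617.447, 249.5907], [0.0, 0.0, 1.0]], 'eye': [-0.0293, 0.6416, 0.935], 'attitude': [0.7495, -0.0014, -2.546]}
plate_top [([352.0, 190.0], 0.64)] [([326.0, 181.0, 56.0, 16.0], 0.75)]
tray [([354.0, 202.0], 0.8)] [([322.0, 175.0, 59.0, 35.0], 0.78)]
tray_lip [([380.0, 188.0], 0.7)] [([323.0, 172.0, 58.0, 38.0], 0.74), ([209.0, 288.0, 73.0, 41.0], 0.56), ([247.0, 222.0, 36.0, 48.0], 0.17)]
bed [([428.0, 221.0], 0.89), ([272.0, 296.0], 0.58)] [([208.0, 291.0, 74.0, 38.0], 0.67), ([407.0, 219.0, 23.0, 21.0], 0.65)]
seat [([426.0, 228.0], 0.69), ([249.0, 305.0], 0.63)] [([210.0, 292.0, 72.0, 39.0], 0.89), ([408.0, 221.0, 19.0, 17.0], 0.81)]Traceback (most recent call last):
  File "<stdin>", line 8, in <module>
ValueError: it knows: beaker, bed, clip_pivot, clip_tab, dish, marker, plate, plate_top, seat, tray, tray_lip
```

Run:
```python
from bench import r
import cv2,numpy as np
for n in ("scene","top"):
    c=r.camera(n); cv2.imwrite(f"pics/{n}1.png",c["frame"][:,:,::-1])
    print(n,{k:np.round(v,4).tolist() for k,v in c.items() if k!="frame"})
    for t in ["plate_top","tray","tray_lip","bed","seat","clip_pivot","clip_tab"]:
        print(t,[(np.round(m["uv"],1).tolist(),round(m["score"],2)) for m in r.mark_of(t,n)][:4])
c=r.camera("wrist"); print(c["mount"],c["camera_matrix"])
print(r.observe()["time_s"])
```

```text
scene {'camera_matrix': [[617.447, 0.0, 321.0836], [0.0, 617.447, 249.5907], [0.0, 0.0, 1.0]], 'eye': [-0.0293, 0.6416, 0.935], 'attitude': [0.7495, -0.0014, -2.546]}
plate_top [([350.9, 192.0], 0.77)]
tray [([355.2, 200.9], 0.63)]
tray_lip [([377.4, 187.7], 0.84)]
bed [([430.7, 219.8], 0.89), ([271.8, 297.0], 0.6)]
seat [([427.0, 227.3], 0.84), ([248.8, 303.9], 0.77), ([263.6, 413.0], 0.47)]
clip_pivot [([249.4, 319.1], 0.94), ([437.2, 233.2], 0.75)]
clip_tab [([426.8, 218.9], 0.58), ([237.8, 307.7], 0.49)]
top {'camera_matrix': [[450.6428, 0.0, 320.5633], [0.0, 450.6428, 246.555], [0.0, 0.0, 1.0]], 'eye': [0.2952, -0.0051, 0.9618], 'attitude': [0.1244, 0.0081, -1.5623]}
plate_top [([435.4, 214.3], 0.9)]
tray [([431.5, 218.1], 0.72)]
tray_lip [([449.5, 234.3], 0.61)]
bed [([441.0, 304.9], 0.77), ([270.3, 232.2], 0.65)]
seat [([425.1, 307.7], 0.83), ([241.6, 225.9], 0.66)]
clip_pivot [([216.8, 242.1], 0.94), ([411.4, 329.2], 0.62), ([321.5, 193.6], 0.32)]
clip_tab [([421.0, 307.2], 0.67), ([205.5, 231.7], 0.59)]
[[-2.10867704e-05  9.58493659e-01  2.85113846e-01  7.21662526e-02]
 [ 9.99999969e-01 -5.10264666e-05  2.45499527e-04  9.58380573e-05]
 [ 2.49858092e-04  2.85113842e-01 -9.58493628e-01 -1.22529167e-01]
 [ 0.00000000e+00  0.00000000e+00  0.00000000e+00  1.00000000e+00]] [[330.45513761   0.         317.19972614]
 [  0.         330.45513761 240.06598836]
 [  0.           0.           1.        ]]
1.4
```

View pics/scene0.png

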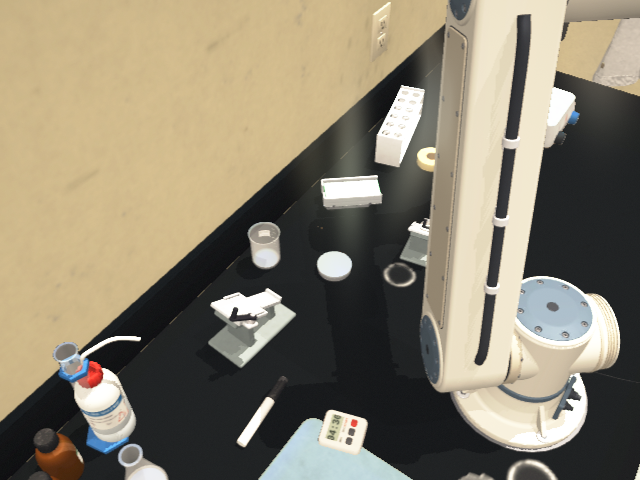

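View pics/top1.png

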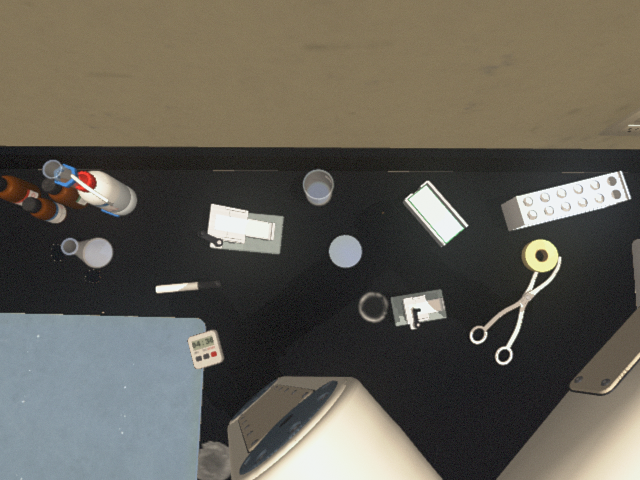

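```bash
cat > h.py <<'E'
import numpy as np,cv2
from scipy.spatial.transform import Rotation as R
def rot(a): return R.from_euler('xyz',a).as_matrix()
CAM={"scene":(np.array([[617.447,0,321.0836],[0,617.447,249.5907],[0,0,1]]),np.array([-0.0293,0.6416,0.935]),[0.7495,-0.0014,-2.546]),
"top":(np.array([[450.6428,0,320.5633],[0,450.6428,246.555],[0,0,1]]),np.array([0.2952,-0.0051,0.9618]),[0.1244,0.0081,-1.5623])}
def proj_KR(K,eye,Rm,p):
    q=(np.atleast_2d(p)-eye)@Rm; q=q*[1,-1,-1]; q=q@K.T; return q[:,:2]/q[:,2:]
def ray_KR(K,Rm,uv):
    d=np.linalg.solve(K,[uv[0],uv[1],1])*[1,-1,-1]; d=Rm@d; return d/np.linalg.norm(d)
def ray(n,uv):
    K,e,a=CAM[n]; return e,ray_KR(K,rot(a),uv)
def proj(n,p):
    K,e,a=CAM[n]; return proj_KR(K,e,rot(a),p)
def tri(rays):
    A=np.zeros((3,3));b=np.zeros(3)
    for e,d in rays:
        P=np.eye(3)-np.outer(d,d);A+=P;b+=P@e
    x=np.linalg.solve(A,b); return x,[np.linalg.norm((np.eye(3)-np.outer(d,d))@(x-e)) for e,d in rays]
def onz(rd,z):
    e,d=rd; return e+d*(z-e[2])/d[2]
def trycrop(f,x0,y0,w,h,s,out):
    im=cv2.imread(f)[y0:y0+h,x0:x0+w]; cv2.imwrite(out,cv2.resize(im,None,fx=s,fy=s,interpolation=cv2.INTER_CUBIC))
WK=np.array([[330.45513761,0,317.19972614],[0,330.45513761,240.06598836],[0,0,1]])
WM=np.array([[-2.1e-05,9.58493659e-01,2.85113846e-01,7.21662526e-02],[1,-5.1e-05,2.455e-04,9.58e-05],[2.4986e-04,2.85113842e-01,-9.58493628e-01,-1.22529167e-01]])
def wcam(pos,rpy):
    T=rot(rpy); return np.array(pos)+T@WM[:,3],T@WM[:,:3]
def wray(pos,rpy,uv):
    e,Rm=wcam(pos,rpy); return e,ray_KR(WK,Rm,uv)
def wproj(pos,rpy,p):
    e,Rm=wcam(pos,rpy); return proj_KR(WK,e,Rm,p)
E
python3 - <<'E'
from h import *
S=dict(plate=(350.9,192),tray=(355.2,200.9),lip=(377.4,187.7),bed=(271.8,297),seat=(248.8,303.9),piv=(249.4,319.1),tab=(237.8,307.7))
T=dict(plate=(435.4,214.3),tray=(431.5,218.1),lip=(449.5,234.3),bed=(270.3,232.2),seat=(241.6,225.9),piv=(216.8,242.1),tab=(205.5,231.7))
for k in S:
    x,e=tri([ray("scene",S[k]),ray("top",T[k])]); print(k,x.round(4),np.round(e,4))
trycrop("pics/top1.png",190,165,300,180,2.6,"pics/ctop.png")
trycrop("pics/scene0.png",180,160,280,210,2.8,"pics/cscene.png")
E
```

```text
plate [ 0.4831 -0.2361  0.0305] [0.0017 0.0017]
tray [ 0.4749 -0.2344  0.0103] [0.0026 0.0026]
lip [ 0.4352 -0.2605  0.0493] [0.0014 0.0014]
bed [0.439  0.1071 0.0496] [0.001 0.001]
seat [0.4465 0.1606 0.0806] [0.0011 0.0011]
piv [0.4095 0.2015 0.11  ] [0.0009 0.0009]
tab [0.4223 0.2136 0.1452] [0.001 0.001]
```

View pics/ctop.png

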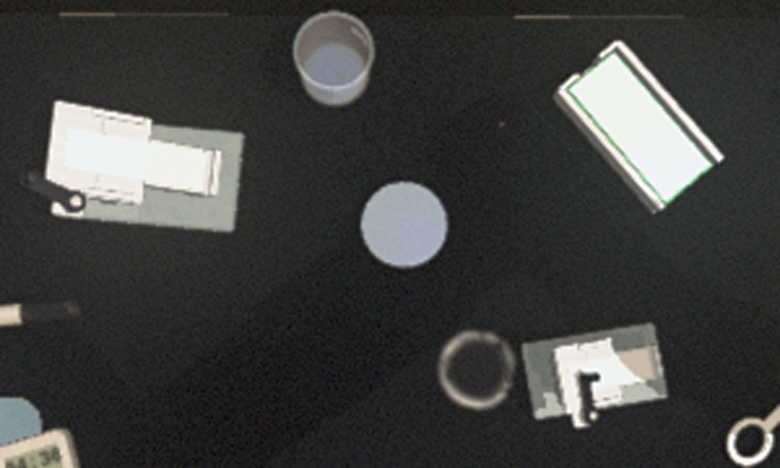

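View pics/cscene.png

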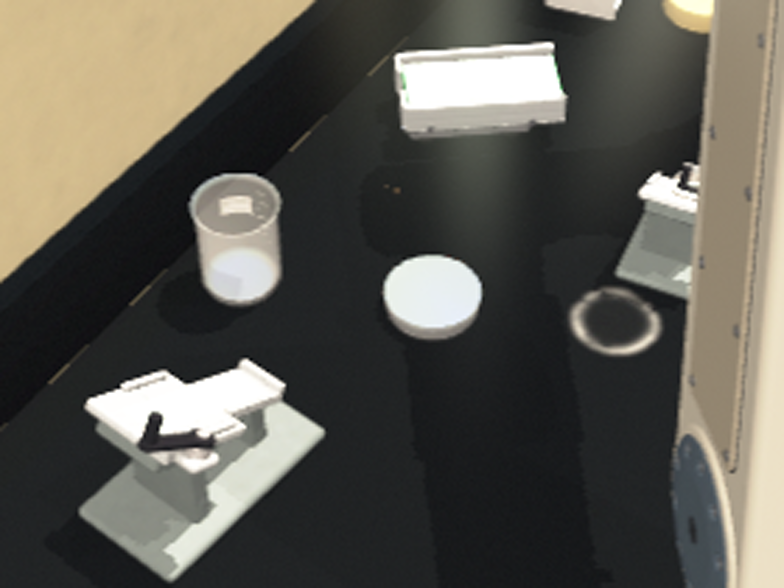

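```bash
cat >> h.py <<'E'
def down(yaw): return rot([np.pi,0,yaw])
def rel(pos,rpy,tp,tR):
    T=rot(rpy); s=T.T@(np.array(tp)-pos)*100; w=R.from_matrix(T.T@tR).as_rotvec(degrees=True)
    print("turn deg",w.round(2),"shift cm",s.round(2)); return w,s
E
python3 - <<'E'
from h import *
from bench import r
o=r.observe()
rel(o["tool_pos"],o["ee_rot"],[0.475,-0.24,0.17],down(np.radians(39)-np.pi))
E
```

```text
turn deg [ -0.    -0.   -13.92] shift cm [-32.84  13.13   8.03]
```

{"fn": "carry_out", "kwargs": {
  "series": "0 0 -5 -6 2.4 1.5 1; 0 0 -9 -12 4.8 3 1; 0 0 -13.9 -18 7.2 4.5 1; 0 0 -13.9 -24 9.6 6 1; 0 0 -13.9 -30 12 7.3 1"
}}

```text
time_s: 2.02
tool_pos: [0.4426, -0.2741, 0.1809]
ee_rot: [-3.141, 0.0, -2.461]
contact_force: [0.8, -0.3, 0.9]
finger_gap: 0.0852
```

Run:
```python
from h import *
from bench import r
o=r.observe()
print(o["time_s"],o["qpos"],o["contact_force"])
rel(o["tool_pos"],o["ee_rot"],[0.475,-0.24,0.17],down(np.radians(39)-np.pi))
```

```text
2.025 [-2.53180480e-01  2.29123298e-01 -1.04722756e-01  1.81132900e-04
 -1.23643114e+00 -6.37152577e-01] [ 0.83011805 -0.28831049  0.93862137]
turn deg [-0.03  0.01 -0.01] shift cm [-4.66  0.61  1.09]
```

```bash
cat >> h.py <<'E'
def look(r,name,things=()):
    o=r.observe(); c=r.camera("wrist"); cv2.imwrite(f"pics/{name}.png",c["frame"][:,:,::-1])
    print("t",o["time_s"],"pose",np.round(o["tool_pos"],4).tolist(),np.round(o["ee_rot"],4).tolist(),"F",np.round(o["contact_force"],2).tolist(),"gap",round(o["finger_gap"],4))
    for t in things:
        print(t,[(np.round(m["uv"],1).tolist(),round(m["score"],2)) for m in r.mark_of(t,"wrist")][:3])
    return o
E
python3 - <<'E'
from h import *
from bench import r
look(r,"w1",["plate_top","tray","tray_lip"])
E
```

```text
t 2.025 pose [0.4426, -0.2741, 0.1809] [-3.1411, 0.0002, -2.4611] F [0.83, -0.29, 0.94] gap 0.0852
plate_top [([324.3, 292.1], 0.84)]
tray []
tray_lip [([322.0, 221.2], 0.81)]
```

View pics/w1.png

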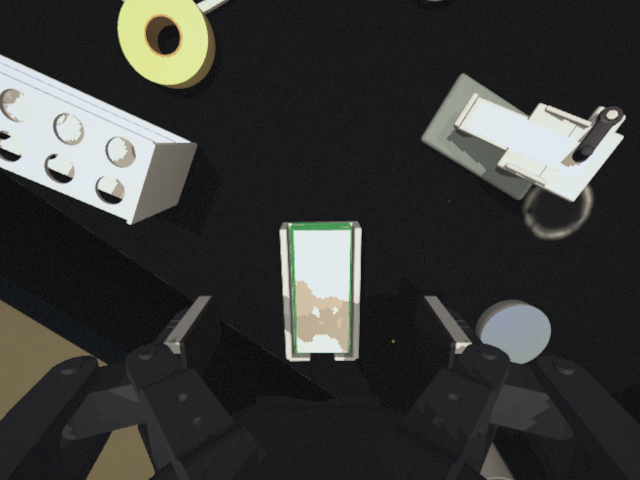

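Run:
```python
from h import *
trycrop("pics/w1.png",260,205,120,165,5,"pics/cw1.png")
im=cv2.imread("pics/cw1.png");print(im.shape);cv2.imwrite("pics/cw1.png",cv2.resize(im,(436,600)))
```

```text
(825, 600, 3)
```

View pics/cw1.png

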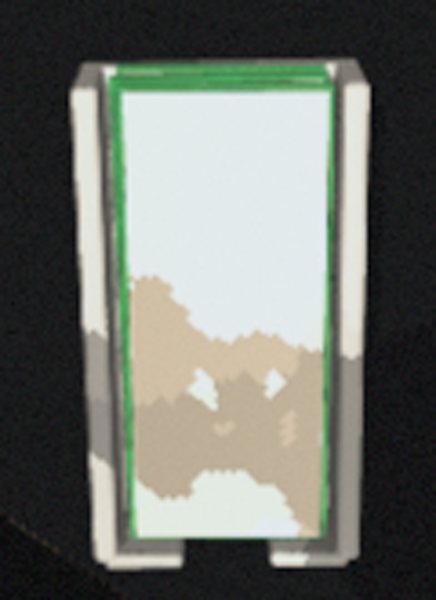

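```bash
python3 - <<'E'
from h import *
pos=[0.4426,-0.2741,0.1809];rpy=[-3.1411,0.0002,-2.4611]
uv=[(293.3,230.3),(351.6,230.3),(348.6,352.7),(297.7,352.7)]
for z in (.035,.041):
    P=np.array([onz(wray(pos,rpy,u),z) for u in uv]); 
    f=(P[0]+P[1])/2; b=(P[2]+P[3])/2; d=b-f
    print(z,P[:,:2].round(4).tolist(),"len",np.linalg.norm(d),"wid",np.linalg.norm(P[0]-P[1]),np.linalg.norm(P[2]-P[3]),"c",P.mean(0).round(4),"yaw",np.degrees(np.arctan2(d[1],d[0])),"front",f.round(4),
     "side yaw",[np.degrees(np.arctan2(*(P[j]-P[i])[1::-1])) for i,j in((0,3),(1,2))])
# scene/top check of center from nets
for n,uvs in (("top",[(405.5+0,199),(430,181)]),):
    pass
P=np.array([onz(wray(pos,rpy,u),.041) for u in uv])
print("proj top",proj("top",P).round(1).tolist(),"scene",proj("scene",P).round(1).tolist())
E
python3 - <<'E'
from h import *
trycrop("pics/top1.png",395,170,85,85,7,"pics/ct2.png")
trycrop("pics/scene0.png",310,165,85,60,8,"pics/cs2.png")
E
```

```text
0.035 [[0.4546, -0.2903], [0.4238, -0.2522], [0.5161, -0.1765], [0.5464, -0.2138]] len 0.11940501041302447 wid 0.04897615000882363 0.048006335846499125 c [ 0.4852 -0.2332  0.035 ] yaw 39.56467868824161 front [ 0.4392 -0.2712  0.035 ] side yaw [np.float64(39.79728418577357), np.float64(39.33202366162934)]
0.041 [[0.4531, -0.2909], [0.4229, -0.2537], [0.5132, -0.1797], [0.5428, -0.2162]] len 0.11673589376405634 wid 0.04788136297318137 0.046933227525327116 c [ 0.483  -0.2351  0.041 ] yaw 39.564678688241614 front [ 0.438  -0.2723  0.041 ] side yaw [np.float64(39.797284185773584), np.float64(39.33202366162934)]
proj top [[463.2, 227.0], [445.5, 241.4], [408.8, 198.2], [426.1, 184.5]] scene [[376.5, 179.9], [379.8, 194.4], [325.9, 197.7], [324.0, 183.3]]
```

View pics/ct2.png

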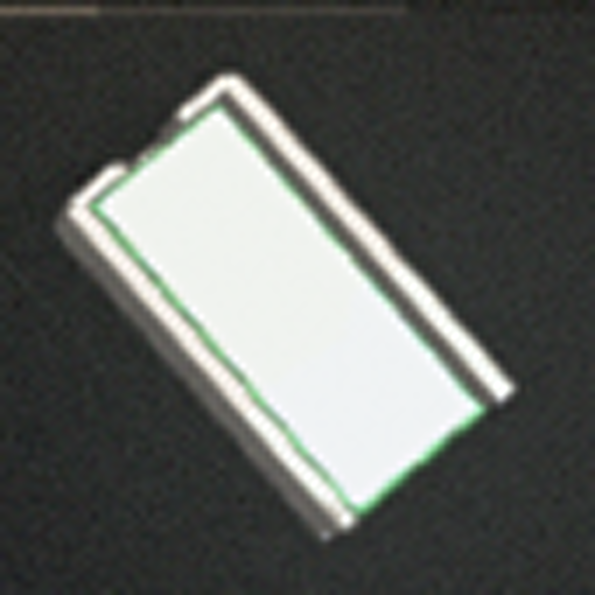

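View pics/cs2.png

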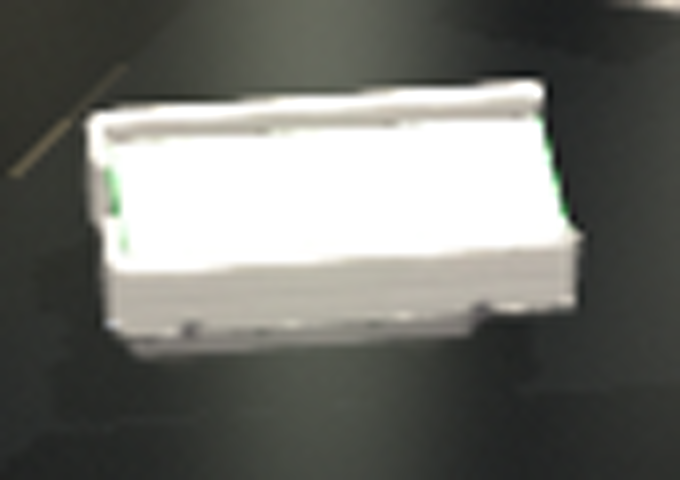

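Run:
```python
from h import *
pos=[0.4426,-0.2741,0.1809];rpy=[-3.1411,0.0002,-2.4611]
rel(pos,rpy,[0.4940,-0.2258,0.085],down(np.radians(39.5)-np.pi))
```

```text
turn deg [-0.03  0.01 -0.51] shift cm [-7.03  0.52  9.59]
```

{"fn": "carry_out", "kwargs": {
  "series": "0 0 -0.5 -3 0.25 2.5 0; 0 0 -0.5 -6 0.5 5 0; 0 0 -0.5 -7 0.5 7.5 0; 0 0 -0.5 -7 0.5 9.6 0; 0 0 -0.5 -7 0.5 9.6 0"
}}

```text
time_s: 2.85
tool_pos: [0.4912, -0.2286, 0.084]
ee_rot: [3.139, -0.002, -2.454]
contact_force: [-0.3, -0.2, -0.1]
finger_gap: 0.0003
```

Run:
```python
from h import *
from bench import r
look(r,"w2")
```

```text
t 2.85 pose [0.4912, -0.2286, 0.084] [3.1392, -0.002, -2.4542] F [-0.27, -0.17, -0.12] gap 0.0003
```

View pics/w2.png

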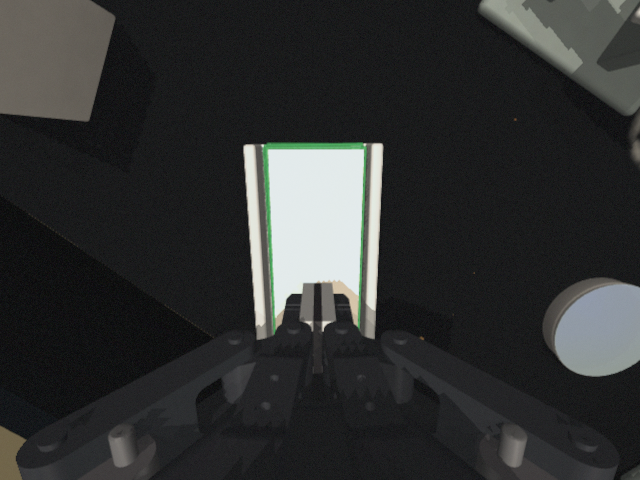

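Run:
```python
from h import *
p1=[0.4426,-0.2741,0.1809];r1=[-3.1411,0.0002,-2.4611]
p2=[0.4912,-0.2286,0.084];r2=[3.1392,-0.002,-2.4542]
for a,b in (((293.3,230.3),(268.5,150)),((351.6,230.3),(364.3,150))):
    print(tri([wray(p1,r1,a),wray(p2,r2,b)]), onz(wray(p2,r2,b),.041))
```

```text
(array([ 0.45361673, -0.2905005 ,  0.03819358]), [np.float64(0.0002102063327252943), np.float64(0.0002102063327252859)]) [ 0.45315077 -0.2901084   0.041     ]
(array([ 0.42339259, -0.25370236,  0.03938504]), [np.float64(0.00044608373931044463), np.float64(0.0004460837393105266)]) [ 0.4237438  -0.25428313  0.041     ]
```

{"fn": "carry_out", "kwargs": {
  "series": "0 0 0 0 0 1.2 0; 0 0 0 0 0 2 0; 0 0 0 0 0 2.2 0; 0 0 0 0 0 2.2 0"
}}

```text
time_s: 3.4
tool_pos: [0.4927, -0.2278, 0.0631]
ee_rot: [3.142, -0.0, -2.452]
contact_force: [-0.4, 0.5, 0.2]
finger_gap: 0.0001
```

{"fn": "carry_out", "kwargs": {
  "series": "0 0 0 0 0 0.1 0; 0 0 0 0 0 0.2 0; 0 0 0 0 0 0.2 0"
}}

```text
time_s: 3.78
tool_pos: [0.4927, -0.2277, 0.0611]
ee_rot: [-3.142, 0.0, -2.452]
contact_force: [0.5, -0.9, 0.9]
finger_gap: -0.0001
```

{"fn": "carry_out", "kwargs": {
  "series": "0 0 0 0 0 0.05 0; 0 0 0 0 0 0.1 0; 0 0 0 0 0 0.1 0"
}}

```text
time_s: 4.15
tool_pos: [0.4928, -0.2278, 0.0602]
ee_rot: [-3.141, 0.0, -2.452]
contact_force: [0.1, 0.2, -0.4]
finger_gap: -0.0003
```

{"fn": "carry_out", "kwargs": {
  "series": "0 0 0 0 0 0.05 0; 0 0 0 0 0 0.1 0; 0 0 0 0 0 0.1 0"
}}

```text
time_s: 4.53
tool_pos: [0.4932, -0.228, 0.0601]
ee_rot: [-3.14, 0.001, -2.452]
contact_force: [-2.0, -0.2, 6.4]
finger_gap: 0.0001
```

{"fn": "carry_out", "kwargs": {
  "series": "0 0 0 0.5 0 0.02 0; 0 0 0 1.3 0 0.02 0; 0 0 0 2.1 0 0.02 0; 0 0 0 2.7 0 0.02 0; 0 0 0 2.7 0 0.02 0"
}}

```text
time_s: 5.15
tool_pos: [0.4727, -0.2457, 0.0601]
ee_rot: [-3.139, 0.001, -2.452]
contact_force: [-0.8, -0.7, 6.2]
finger_gap: -0.0002
```

Run:
```python
from h import *
from bench import r
look(r,"w3")
```

```text
t 5.15 pose [0.4727, -0.2457, 0.0601] [-3.1389, 0.0009, -2.4521] F [-0.84, -0.7, 6.23] gap -0.0002
```

View pics/w3.png

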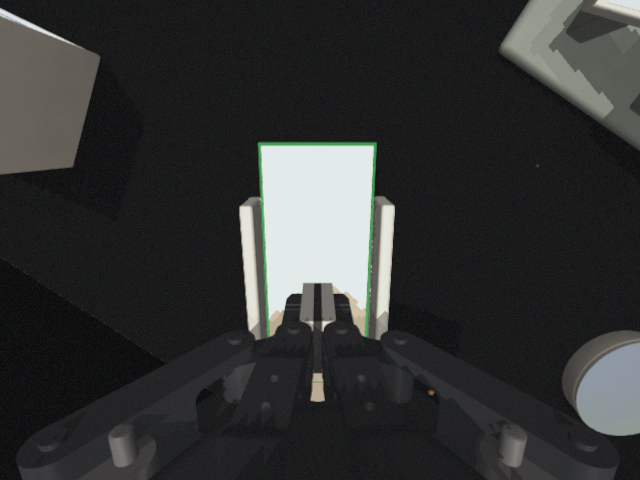

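{"fn": "carry_out", "kwargs": {
  "series": "0 0 0 0.6 0 0 0; 0 0 0 1.3 0 0 0; 0 0 0 2.0 0 0 0; 0 0 0 2.2 0 0 0; 0 0 0 2.2 0 0 0"
}}

```text
time_s: 5.82
tool_pos: [0.4561, -0.2595, 0.0601]
ee_rot: [-3.139, 0.001, -2.452]
contact_force: [-0.3, 0.6, 6.7]
finger_gap: -0.0001
```

Run:
```python
from h import *
from bench import r
look(r,"w4")
trycrop("pics/w4.png",225,120,190,230,2.6,"pics/cw4.png")
```

```text
t 5.825 pose [0.4561, -0.2595, 0.0601] [-3.1386, 0.0013, -2.452] F [-0.33, 0.65, 6.69] gap -0.0001
```

View pics/cw4.png

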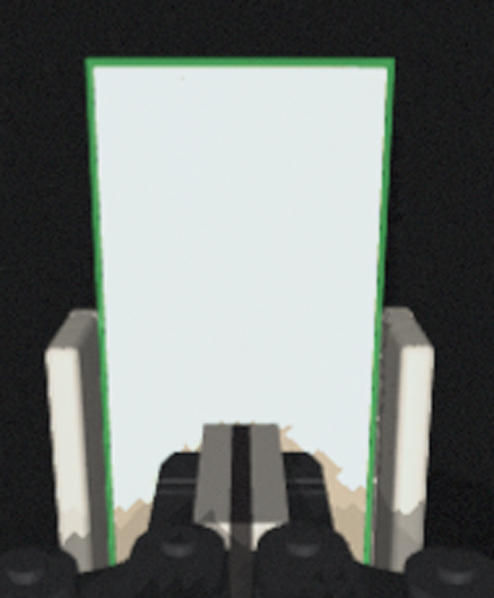

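Run:
```python
from h import *
p=[0.4561,-0.2595,0.0601];q=[-3.1386,0.0013,-2.452]
A=onz(wray(p,q,(258,142.3)),.041);B=onz(wray(p,q,(376.9,142.3)),.041)
f=(A+B)/2; d=(B-A); yaw=np.arctan2(-d[0],d[1]); print(A,B,f,np.linalg.norm(d),np.degrees(yaw))
u=np.array([np.cos(np.radians(39.5)),np.sin(np.radians(39.5)),0])
lip=np.array([0.4372,-0.2731,.041]); print("overhang",(lip-f)@u)
# wall ends
g=f+u*0.019; print("grasp",g)
rel(p,q,[g[0],g[1],0.085],down(np.radians(39.5)-np.pi)); rel(p,q,[g[0],g[1],0.043],down(np.radians(39.5)-np.pi))
```

```text
[ 0.41607897 -0.32403129  0.041     ] [ 0.38501076 -0.2863557   0.041     ] [ 0.40054486 -0.30519349  0.041     ] 0.048833220863615315 39.50981996710959
overhang 0.04869797443372228
grasp [ 0.41520573 -0.29310801  0.041     ]
turn deg [-0.17  0.07  0.01] shift cm [ 5.29  0.   -2.5 ]
turn deg [-0.17  0.07  0.01] shift cm [5.3  0.01 1.7 ]
```

{"fn": "carry_out", "kwargs": {
  "series": "0 0 0 0 0 -1.2 0; 0 0 0 0 0 -2.5 0; 0 0 0 2.5 0 -2.5 0.5; 0 0 0 5.0 0 -2.5 0.9; 0 0 0 5.0 0 -2.5 0.9"
}}

```text
time_s: 6.5
tool_pos: [0.4155, -0.2913, 0.0846]
ee_rot: [-3.141, 0.0, -2.454]
contact_force: [0.2, -0.3, 0.4]
finger_gap: 0.0548
```

Run:
```python
from h import *
from bench import r
look(r,"w5")
```

```text
t 6.5 pose [0.4155, -0.2913, 0.0846] [-3.1413, 0.0002, -2.4541] F [0.23, -0.34, 0.37] gap 0.0548
```

View pics/w5.png

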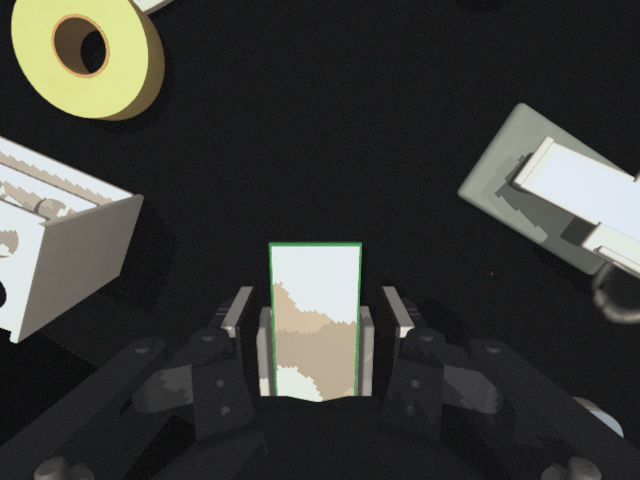

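{"fn": "carry_out", "kwargs": {
  "series": "0 0 0 0 0 0 0.9; 0 0 0 0 0 1.5 0.9; 0 0 0 0 0 3.0 0.9; 0 0 0 0 0 4.6 0.9; 0 0 0 0 0 4.6 0.9"
}}

```text
time_s: 7.18
tool_pos: [0.4152, -0.2898, 0.0359]
ee_rot: [3.138, -0.002, -2.452]
contact_force: [0.0, -1.2, 0.3]
finger_gap: 0.0769
```

Run:
```python
from h import *
from bench import r
look(r,"w6")
```

```text
t 7.175 pose [0.4152, -0.2898, 0.0359] [3.1379, -0.0019, -2.4522] F [0.03, -1.15, 0.28] gap 0.0769
```

View pics/w6.png

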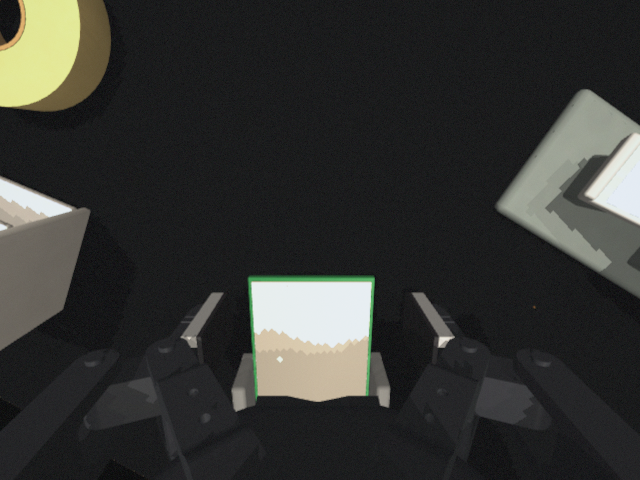

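{"fn": "carry_out", "kwargs": {
  "series": "0 0 0 0 -0.2 -0.1 0.9; 0 0 0 0 -0.2 -0.1 0.9"
}}

```text
time_s: 7.48
tool_pos: [0.4183, -0.2925, 0.0396]
ee_rot: [-3.14, 0.001, -2.452]
contact_force: [-0.6, 0.3, 0.2]
finger_gap: 0.0767
```

Run:
```python
from h import *
from bench import r
look(r,"w7")
trycrop("pics/w7.png",150,250,340,170,2.3,"pics/cw7.png")
```

```text
t 7.475 pose [0.4183, -0.2925, 0.0396] [-3.1402, 0.0007, -2.4524] F [-0.57, 0.26, 0.22] gap 0.0767
```

View pics/cw7.png

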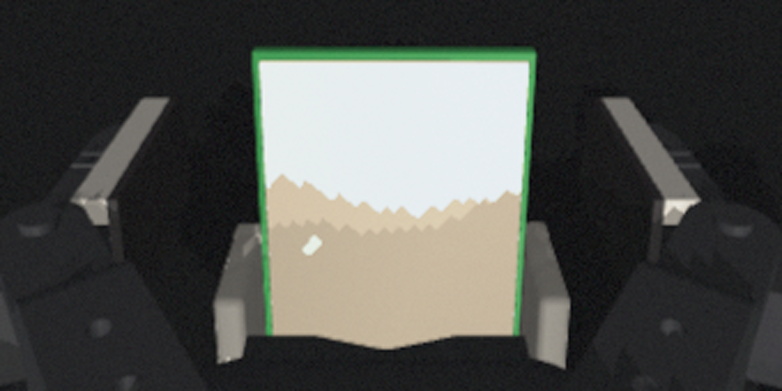

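{"fn": "carry_out", "kwargs": {
  "series": "0 0 0 0 0.05 0 0.9; 0 0 0 0 0.05 0 0.9; 0 0 0 0 0.05 0 0.9"
}}

```text
time_s: 7.9
tool_pos: [0.4172, -0.2918, 0.0389]
ee_rot: [-3.142, 0.0, -2.452]
contact_force: [-0.2, 0.4, 0.7]
finger_gap: 0.0769
```

{"fn": "carry_out", "kwargs": {
  "series": "0 0 0 0 0 0 0.5; 0 0 0 0 0 0 0.5; 0 0 0 0 0 0 0.5; 0 0 0 0 0 0 0.5; 0 0 0 0 0 0 0.5"
}}

```text
time_s: 8.52
tool_pos: [0.4173, -0.292, 0.039]
ee_rot: [-3.141, 0.0, -2.452]
contact_force: [-0.7, 0.6, 2.9]
finger_gap: 0.0479
```

Run:
```python
from h import *
from bench import r
look(r,"w8")
```

```text
t 8.525 pose [0.4173, -0.292, 0.039] [-3.1413, 0.0001, -2.4525] F [-0.7, 0.61, 2.9] gap 0.0479
```

View pics/w8.png

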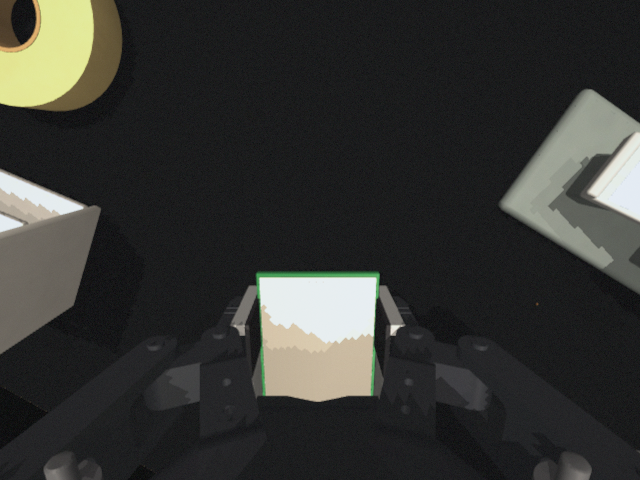

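{"fn": "carry_out", "kwargs": {
  "series": "0 0 0 0 0 0 0.3; 0 0 0 0 0 -0.5 0.3; 0 0 0 0 0 -1.5 0.3; 0 0 0 0 0 -3 0.3; 0 0 0 0 0 -5 0.3"
}}

```text
time_s: 9.2
tool_pos: [0.4172, -0.2918, 0.09]
ee_rot: [3.141, -0.0, -2.452]
contact_force: [0.5, -0.5, -0.3]
finger_gap: 0.0478
```

Run:
```python
from h import *
from bench import r
o=look(r,"w9"); print(o["qpos"])
```

```text
t 9.2 pose [0.4172, -0.2918, 0.09] [3.1415, -0.0, -2.4525] F [0.49, -0.54, -0.31] gap 0.0478
[-3.02239928e-01  2.85664432e-01 -2.79612420e-01 -3.36905689e-05
 -1.00561752e+00 -5.79436863e-01]
```

View pics/w9.png

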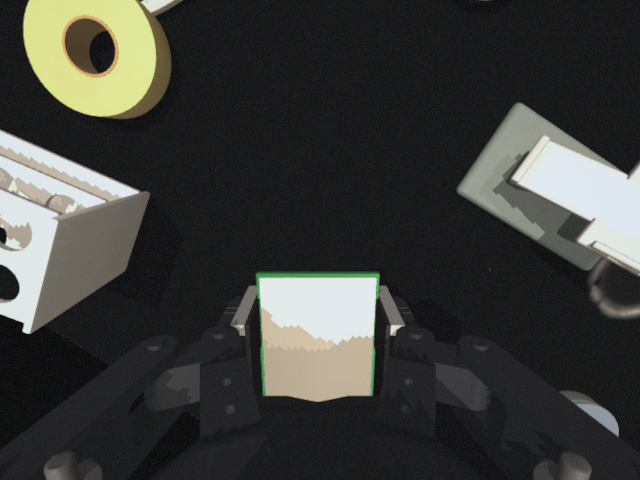

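```bash
cat >> h.py <<'E'
def bedR(yaw):
    h=np.array([np.cos(yaw),np.sin(yaw),0]);z=np.array([0,0,1.]);c,s=np.cos(np.pi/6),.5
    bx=c*h+s*z; bz=-s*h+c*z; by=np.cross(bz,bx); return np.column_stack([bx,by,bz])
def toolbed(yaw):
    B=bedR(yaw); return np.column_stack([-B[:,0],B[:,1],-B[:,2]])
E
python3 - <<'E'
from h import *
p=np.array([0.4172,-0.2918,0.09]);q=[3.1415,0,-2.4525]
bed=np.array([.439,.1071,.0496]);yaw=np.radians(84.5);B=bedR(yaw)
t=bed+B@[.09,0,.15];print(t)
rel(p,q,t,toolbed(yaw))
m=np.array([.43,-.12,.235]); rel(p,q,m,down(-2.45+.3))
w,s=rel(m,[np.pi,0,-2.1525],t,toolbed(yaw))
E
```

```text
[0.43928201 0.11002874 0.22450381]
turn deg [-11.78 -28.42 -43.96] shift cm [-27.25  29.61 -13.45]
turn deg [ 1.000e-02  0.000e+00 -1.733e+01] shift cm [-11.91  12.45 -14.5 ]
turn deg [ -7.28 -29.4  -27.19] shift cm [-19.73  11.86   1.05]
```

{"fn": "carry_out", "kwargs": {
  "series": "0 0 0 0 0 -4 0.3; 0 0 -4 -1 1 -8.5 0.3; 0 0 -8 -4 4 -12 0.3; 0 0 -13 -8 8.3 -14.5 0.3; 0 0 -17 -12 12.5 -14.5 0.3"
}}

```text
time_s: 9.88
tool_pos: [0.4314, -0.1178, 0.2369]
ee_rot: [-3.137, 0.003, -2.154]
contact_force: [0.5, 0.8, -1.6]
finger_gap: 0.0485
```

Run:
```python
from h import *
from bench import r
o=r.observe(); print(o["time_s"],o["tool_pos"],o["ee_rot"],o["qpos"],o["finger_gap"])
bed=np.array([.439,.1071,.0496]);yaw=np.radians(84.5);B=bedR(yaw)
t=bed+B@[.09,0,.15]
rel(o["tool_pos"],o["ee_rot"],t,toolbed(yaw))
```

```text
9.875 [ 0.4313678  -0.1177861   0.23685034] [-3.13663869e+00  3.07633529e-03 -2.15416548e+00] [ 8.65367912e-02  5.11604032e-02 -1.71168047e-01  6.82190905e-04
 -1.34267449e+00 -6.70065915e-01] 0.0484541698011643
turn deg [ -7.62 -29.29 -27.19] shift cm [-19.45  11.89   1.24]
```

{"fn": "carry_out", "kwargs": {
  "series": "-1.4 -5.5 -5 -3.9 2.4 0.2 0.3; -2.9 -11 -10.5 -7.8 4.8 0.4 0.3; -4.4 -17 -16 -11.7 7.1 0.7 0.3; -6 -23.5 -22 -15.5 9.5 1 0.3; -7.5 -29.3 -27.2 -19.5 11.9 1.2 0.3"
}}

```text
time_s: 10.5
tool_pos: [0.4388, 0.1105, 0.223]
ee_rot: [3.141, 0.527, -1.666]
contact_force: [0.5, -0.4, -1.1]
finger_gap: 0.0481
```

{"fn": "carry_out", "kwargs": {
  "series": "0 0 0 0 0 0 0.3; 0 0 0 0 0 0 0.3; 0 0 0 0 0 0 0.3"
}}

```text
time_s: 10.88
tool_pos: [0.4389, 0.1088, 0.2223]
ee_rot: [3.138, 0.522, -1.671]
contact_force: [0.2, 0.7, -0.6]
finger_gap: 0.0479
```

Run:
```python
from h import *
from bench import r
o=look(r,"w10",["bed","seat","clip_pivot","clip_tab"]); print(o["qpos"])
```

```text
t 10.875 pose [0.4389, 0.1088, 0.2223] [3.1382, 0.5221, -1.6709] F [0.16, 0.66, -0.6] gap 0.0479
bed [([312.0, 119.0], 0.74), ([317.0, 391.7], 0.43)]
seat [([313.1, 196.1], 0.88)]
clip_pivot [([358.6, 249.7], 0.57), ([419.1, 226.3], 0.42)]
clip_tab []
[ 0.1730735   0.04956681 -0.13180085 -0.52593352 -1.28132765 -0.14667033]
```

View pics/w10.png

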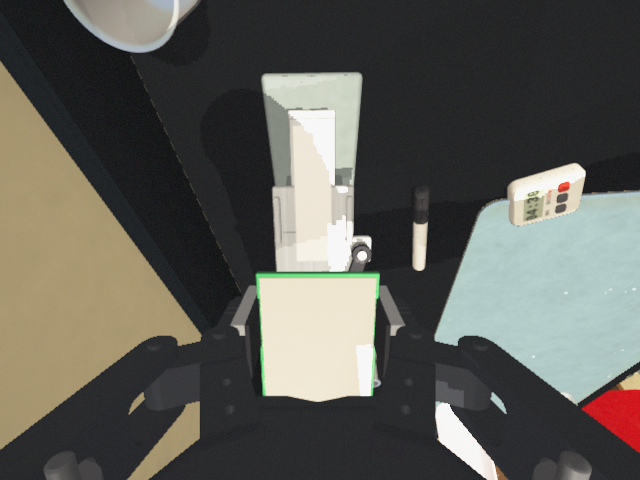

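Run:
```python
from h import *
trycrop("pics/w10.png",255,65,130,110,6,"pics/c10a.png")
trycrop("pics/w10.png",255,165,130,112,5.3,"pics/c10b.png")
```

```text
(no output)
```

View pics/c10a.png

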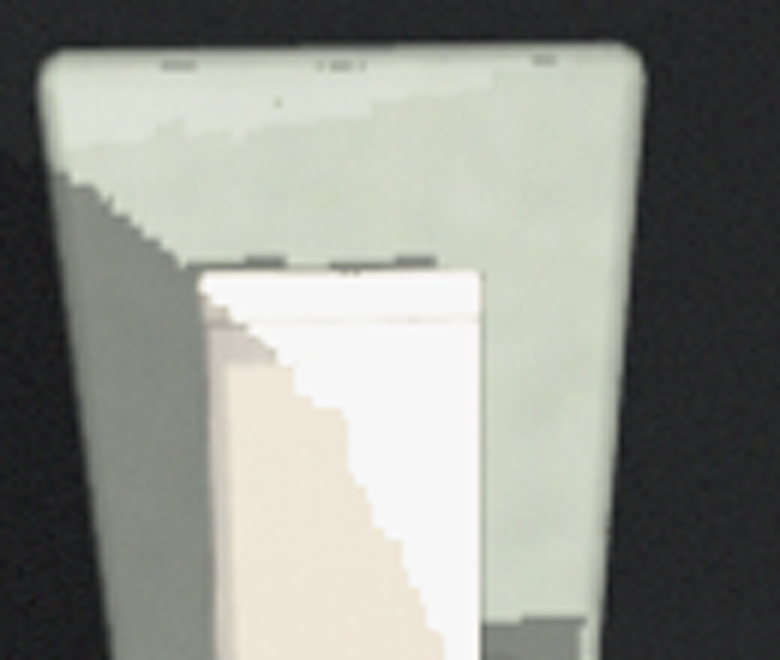

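View pics/c10b.png

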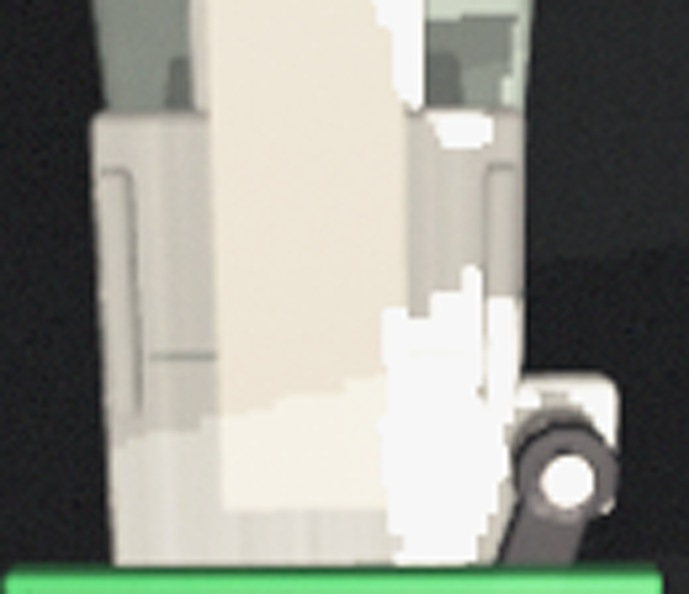

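```bash
cat > fit.py <<'E'
from h import *
from scipy.optimize import least_squares
def fitbed(p,q,pts,uv,x0=(.439,.1071,.0496,np.radians(84.5)),fixz=None,out=True):
    pts=np.array(pts)/1000;uv=np.array(uv)
    def f(x):
        P=np.array(x[:3])+pts@bedR(x[3]).T
        e=(wproj(p,q,P)-uv).ravel()
        if fixz is not None: e=np.append(e,(x[2]-fixz)*2000)
        return e
    s=least_squares(f,x0)
    if out: print("bed",s.x[:3].round(4),"yaw",np.degrees(s.x[3]).round(2),"res",s.fun[:2*len(pts)].reshape(-1,2).round(1).tolist())
    return s.x
E
python3 - <<'E'
from fit import *
p=[0.4389,0.1088,0.2223];q=[3.1382,0.5221,-1.6709]
pts=[(-6,-18,6),(-6,18,6),(0,-18,6),(0,18,6),(52,-34,0),(52,34,0),(60,-27.5,5),(60,27.5,5)]
uv=[(288.3,110),(335,110),(289,118.3),(335,118.3),(272.5,186.7),(353.7,186.7),(280.1,196.7),(346.9,196.7)]
a=fitbed(p,q,pts,uv); b=fitbed(p,q,pts,uv,fixz=.048)
# plate in tool frame: green corners
A=[(257.3,273),(379,273)]
for d in (.045,):pass
K=np.linalg.inv(WK)
for uvp in A:
    d=WM[:,:3]@(K@[uvp[0],uvp[1],1]*[1,-1,-1])
    for z in (-.004,-.002,0): print(uvp,z,(WM[:,3]+d*(z-WM[2,3])/d[2]).round(4))
for x in (a,b):
    T=rot(q);print("TCP in bed",((np.array(p)-x[:3])@bedR(x[3])).round(4), "rot err",R.from_matrix(T.T@toolbed(x[3])).as_rotvec(degrees=True).round(2))
# tab/pivot est
    print("tab in bed",((np.array([.4223,.2136,.1452])-x[:3])@bedR(x[3])).round(4),"scene proj",proj("scene",x[:3]+np.array([[.0,0,0],[.06,0,0],[.108,.04,0]])@bedR(x[3]).T).round(1).tolist(),proj("top",x[:3]+np.array([[.0,0,0],[.06,0,0],[.108,.04,0]])@bedR(x[3]).T).round(1).tolist())
E
```

```text
bed [0.4421 0.1071 0.046 ] yaw 84.87 res [[-0.0, 0.5], [0.7, 0.0], [-0.5, 0.6], [0.6, 0.1], [-0.6, -0.3], [0.5, -1.0], [-0.6, 0.2], [-0.2, -0.3]]
bed [0.442  0.1061 0.0478] yaw 84.87 res [[-0.2, 0.2], [0.9, -0.2], [-0.7, 0.4], [0.8, -0.1], [-0.9, 0.0], [0.8, -0.7], [-0.8, 0.6], [0.0, 0.0]]
(257.3, 273) -0.004 [ 0.0237 -0.023  -0.004 ]
(257.3, 273) -0.002 [ 0.0228 -0.0234 -0.002 ]
(257.3, 273) 0 [ 0.022  -0.0238  0.    ]
(379, 273) -0.004 [ 0.0237  0.0239 -0.004 ]
(379, 273) -0.002 [ 0.0228  0.0243 -0.002 ]
(379, 273) 0 [0.022  0.0247 0.    ]
TCP in bed [0.0893 0.0034 0.1519] rot err [-0.11 -0.08 -0.52]
tab in bed [0.1399 0.0293 0.0337] scene proj [[271.1, 297.6], [250.1, 304.9], [249.0, 323.5]] [[270.3, 230.5], [242.6, 225.7], [216.6, 241.8]]
TCP in bed [0.0893 0.0033 0.1499] rot err [-0.11 -0.08 -0.52]
tab in bed [0.1399 0.0292 0.0317] scene proj [[271.5, 296.7], [250.4, 303.9], [249.4, 322.4]] [[270.7, 230.5], [243.0, 225.6], [216.9, 241.8]]
```

{"fn": "carry_out", "kwargs": {
  "series": "0 0 -0.3 1 -0.2 2.2 0.3; 0 0 -0.5 2 -0.4 4.4 0.3; 0 0 -0.5 3 -0.4 6.6 0.3; 0 0 -0.5 3.8 -0.4 8.8 0.3; 0 0 -0.5 4.1 -0.4 10.5 0.3"
}}

```text
time_s: 11.75
tool_pos: [0.4438, 0.1256, 0.1094]
ee_rot: [3.141, 0.522, -1.662]
contact_force: [0.9, -0.3, 0.1]
finger_gap: 0.048
```

{"fn": "carry_out", "kwargs": {
  "series": "0 0 0 0 0 0 0.3; 0 0 0 0 0 0 0.3; 0 0 0 0 0 0 0.3"
}}

```text
time_s: 12.12
tool_pos: [0.4446, 0.1256, 0.1113]
ee_rot: [-3.139, 0.523, -1.66]
contact_force: [-0.1, 0.5, -0.4]
finger_gap: 0.048
```

Run:
```python
from h import *
from bench import r
o=look(r,"w11"); c=r.camera("top"); cv2.imwrite("pics/t11.png",c["frame"][:,:,::-1]);c=r.camera("scene"); cv2.imwrite("pics/s11.png",c["frame"][:,:,::-1])
trycrop("pics/s11.png",180,230,160,130,5,"pics/cs11.png")
b=np.array([.442,.1065,.047]);y=np.radians(84.87)
print(((o["tool_pos"]-b)@bedR(y)).round(4),R.from_matrix(rot(o["ee_rot"]).T@toolbed(y)).as_rotvec(degrees=True).round(2))
```

```text
t 12.125 pose [0.4446, 0.1256, 0.1113] [-3.139, 0.5231, -1.6599] F [-0.14, 0.5, -0.39] gap 0.048
[ 0.0488 -0.0009  0.0461] [-0.14 -0.03  0.02]
```

View pics/w11.png

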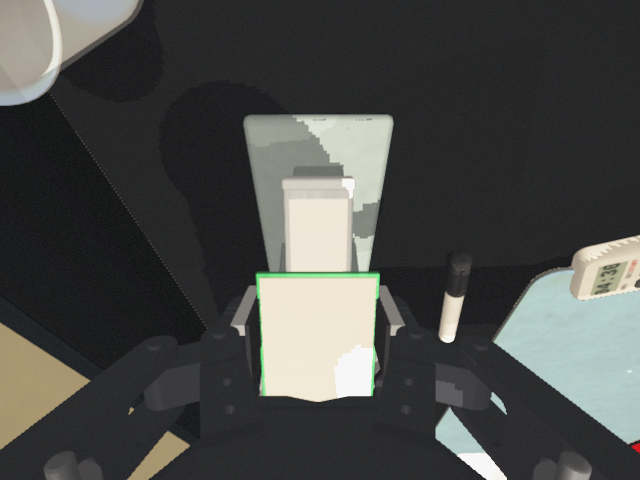

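View pics/cs11.png

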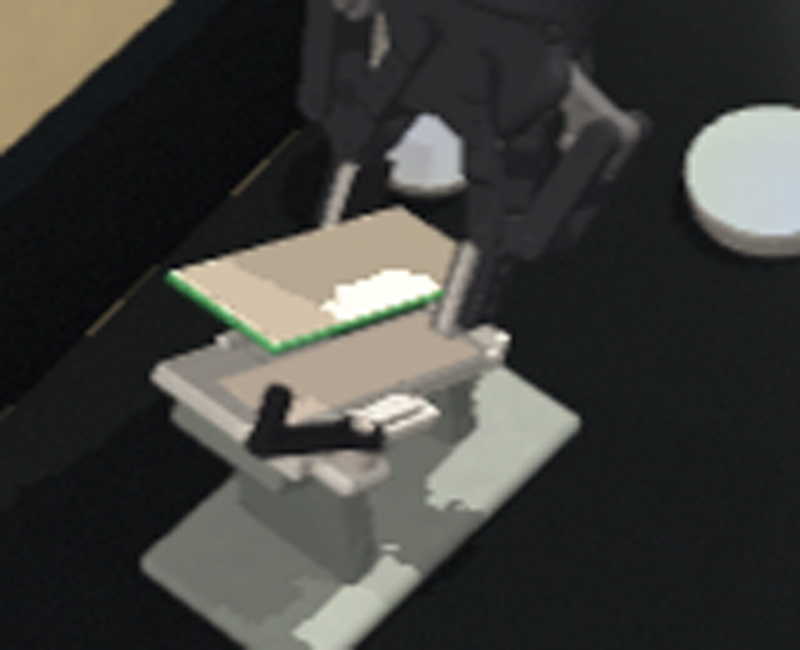

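Run:
```python
from h import *
trycrop("pics/w11.png",250,160,140,125,5,"pics/c11.png")
```

```text
(no output)
```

View pics/c11.png

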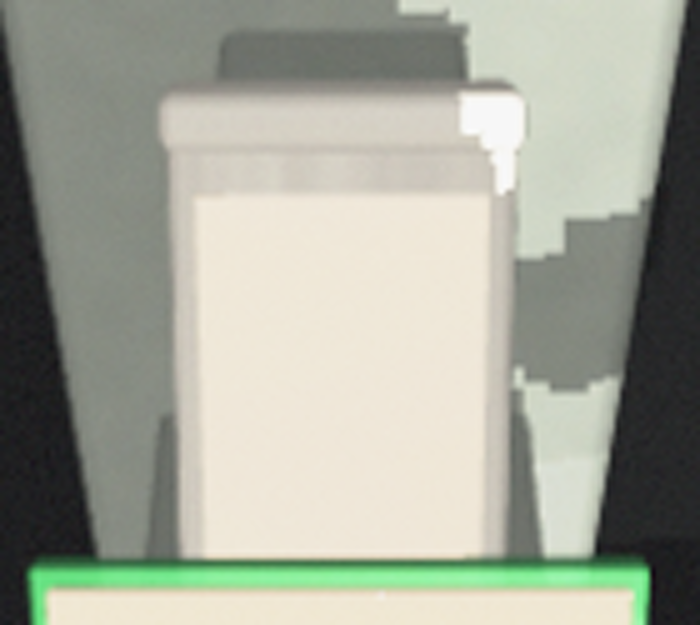

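Run:
```python
from fit import *
p=[0.4446,0.1256,0.1113];q=[-3.139,0.5231,-1.6599]
pts=[(-6,-18,6),(-6,18,6),(0,-18,6),(0,18,6)]
uv=[(282.6,178.5),(354.4,178.5),(282.8,189.4),(354.2,189.4)]
a=fitbed(p,q,pts,uv,fixz=.0465)
a=fitbed(p,q,pts,uv)
for z in (.045,.047,.049):
  a=fitbed(p,q,pts,uv,fixz=z,out=False)
  print(z,"TCP in bed",((np.array(p)-a[:3])@bedR(a[3])).round(4),np.degrees(a[3]))
```

```text
bed [0.4423 0.1064 0.0462] yaw 84.92 res [[-1.0, -0.6], [1.0, -0.6], [-0.8, 0.8], [0.8, 0.8]]
bed [0.4425 0.1091 0.0426] yaw 84.92 res [[0.0, -0.5], [-0.0, -0.5], [0.2, 0.5], [-0.2, 0.5]]
0.045 TCP in bed [ 0.0491 -0.0006  0.0484] 84.91816974452115
0.047 TCP in bed [ 0.0493 -0.0006  0.0461] 84.91705683355578
0.049 TCP in bed [ 0.0496 -0.0006  0.0439] 84.91590034693179
```

{"fn": "carry_out", "kwargs": {
  "series": "0 0 0 0.6 0 1 0.3; 0 0 0 1.2 0 2 0.3; 0 0 0 1.8 0 2.9 0.3; 0 0 0 2.2 0 3.5 0.3; 0 0 0 2.2 0 3.8 0.3"
}}

```text
time_s: 12.9
tool_pos: [0.4439, 0.1255, 0.0658]
ee_rot: [3.141, 0.522, -1.662]
contact_force: [-0.7, 0.5, 0.6]
finger_gap: 0.0482
```

{"fn": "carry_out", "kwargs": {
  "series": "0 0 0 0 0 0 0.3; 0 0 0 0 0 0 0.3"
}}

```text
time_s: 13.15
tool_pos: [0.4443, 0.1257, 0.0669]
ee_rot: [-3.14, 0.523, -1.66]
contact_force: [0.5, -0.7, -0.2]
finger_gap: 0.048
```

Run:
```python
from h import *
from bench import r
o=look(r,"w12"); c=r.camera("scene"); cv2.imwrite("pics/s12.png",c["frame"][:,:,::-1])
trycrop("pics/s12.png",180,230,160,130,5,"pics/cs12.png")
trycrop("pics/w12.png",220,160,200,150,4,"pics/c12.png")
b=np.array([.4423,.1064,.0465]);y=np.radians(84.9)
print(((o["tool_pos"]-b)@bedR(y)).round(4),R.from_matrix(rot(o["ee_rot"]).T@toolbed(y)).as_rotvec(degrees=True).round(2))
```

```text
t 13.15 pose [0.4443, 0.1257, 0.0669] [-3.1401, 0.5229, -1.6603] F [0.5, -0.71, -0.24] gap 0.048
[ 0.027  -0.0003  0.008 ] [-0.1  -0.04 -0.03]
```

View pics/c12.png

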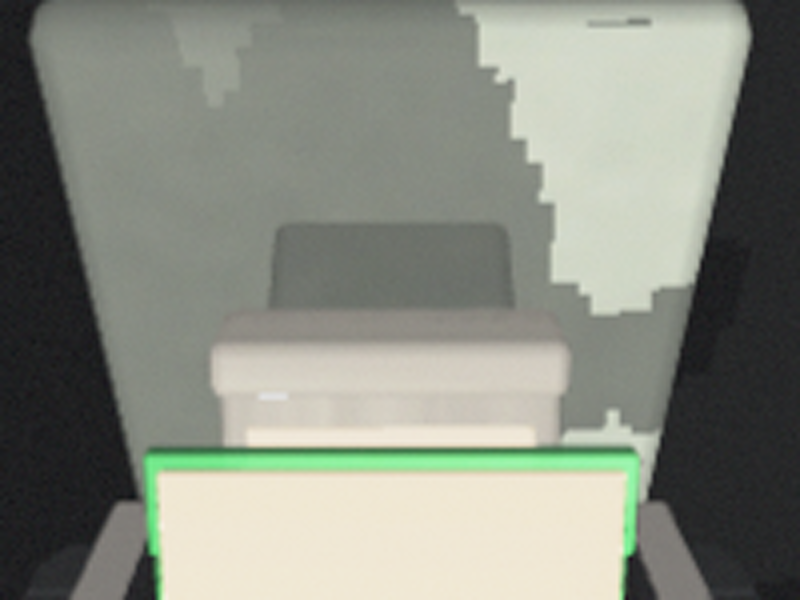

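View pics/cs12.png

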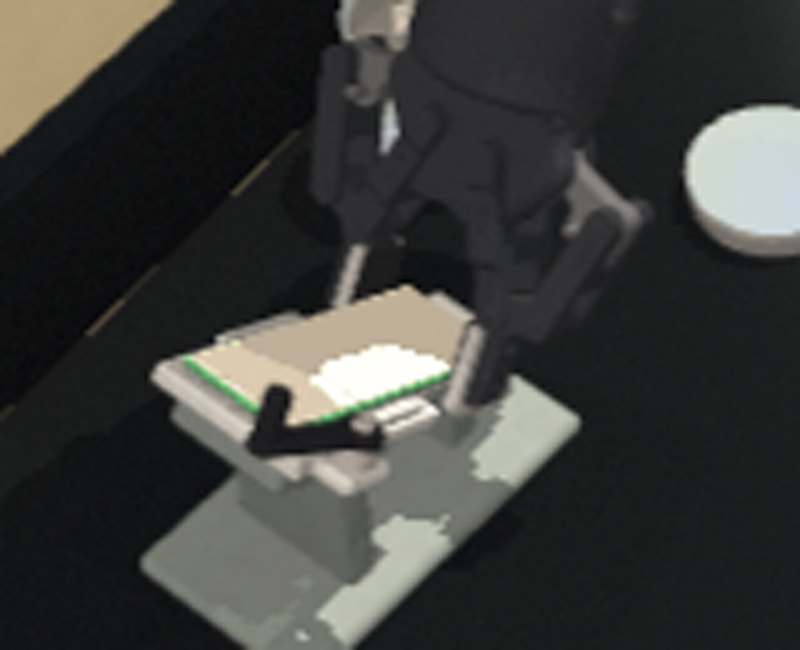

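{"fn": "carry_out", "kwargs": {
  "series": "0 0 0 0 0 0.2 0.3; 0 0 0 0 0 0.4 0.3; 0 0 0 0 0 0.4 0.3"
}}

```text
time_s: 13.62
tool_pos: [0.4445, 0.1271, 0.0641]
ee_rot: [-3.139, 0.522, -1.659]
contact_force: [-4.0, -4.3, 10.2]
finger_gap: 0.0479
```

Run:
```python
from h import *
from bench import r
o=look(r,"w13"); c=r.camera("scene"); cv2.imwrite("pics/s13.png",c["frame"][:,:,::-1])
trycrop("pics/s13.png",200,270,100,75,8,"pics/cs13.png")
trycrop("pics/w13.png",220,160,200,150,4,"pics/c13.png")
b=np.array([.4423,.1064,.0465]);y=np.radians(84.9)
print(((o["tool_pos"]-b)@bedR(y)).round(4),R.from_matrix(rot(o["ee_rot"]).T@toolbed(y)).as_rotvec(degrees=True).round(2), o["contact_force"]@bedR(y),o["wrist_torque"]@bedR(y))
```

```text
t 13.625 pose [0.4445, 0.1271, 0.0641] [-3.1395, 0.5224, -1.659] F [-4.03, -4.29, 10.19] gap 0.0479
[ 0.0268 -0.0003  0.0048] [-0.1  -0.07  0.04] [ 1.08210084  3.6316672  11.13595747] [ 1.14148646  1.23891167 -0.05127822]
```

View pics/c13.png

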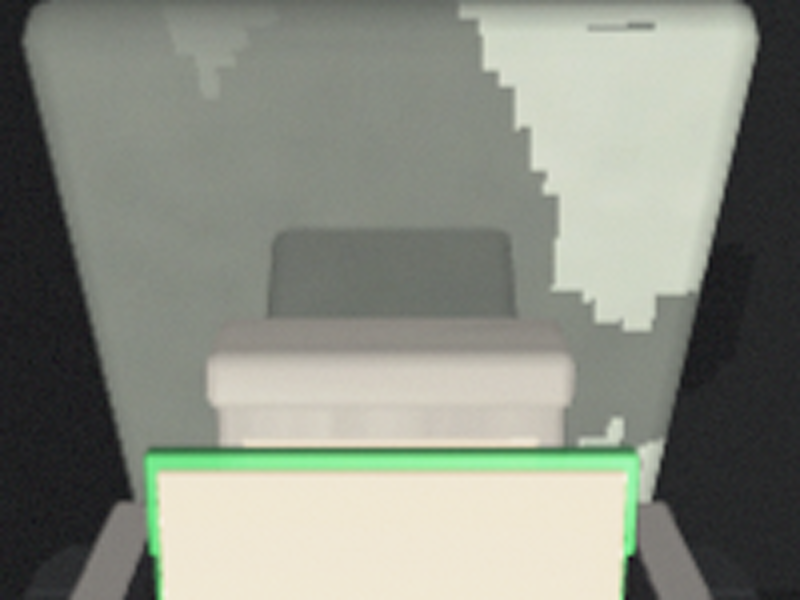

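View pics/cs13.png

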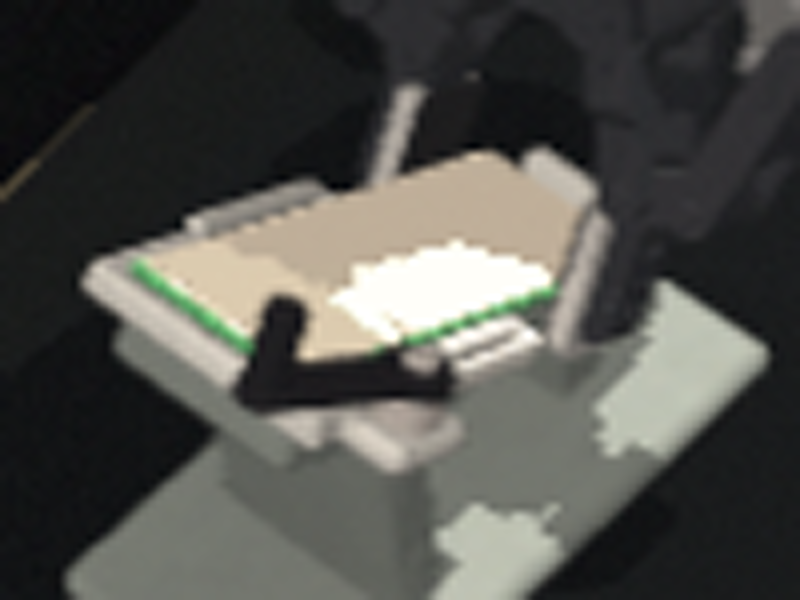

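Run:
```python
from h import *
b=np.array([.4423,.1064,.0475]);y=np.radians(84.9);B=bedR(y)
def pr(p): return proj("scene",b+np.array(p)/1000@B.T).round(1)
for z in (0,3,6):
    print(z,"plate uplow corner",pr([[124,-25,z+4],[124,-25,z],[124,25,z+4],[60,25,z+4],[60,25,z],[4,-25,z+4]]).tolist())
print("bed up corner",pr([[128,-34,0],[128,34,0],[60,27.5,5],[100,27.5,5],[100,31,5],[60,-27.5,5],[100,-27.5,5]]).tolist())
trycrop("pics/s13.png",205,285,75,45,10,"pics/cs13b.png")
```

```text
0 plate uplow corner [[215.7, 303.1], [215.1, 305.1], [237.0, 318.3], [261.3, 309.4], [260.7, 311.3], [260.5, 288.7]]
3 plate uplow corner [[216.1, 301.6], [215.5, 303.6], [237.5, 316.8], [261.8, 307.9], [261.2, 309.9], [260.9, 287.3]]
6 plate uplow corner [[216.6, 300.1], [216.0, 302.1], [237.9, 315.3], [262.3, 306.5], [261.6, 308.4], [261.4, 285.9]]
bed up corner [[209.7, 303.0], [238.6, 323.8], [262.5, 309.6], [247.6, 315.1], [249.1, 316.2], [239.7, 293.9], [224.4, 298.8]]
```

View pics/cs13b.png

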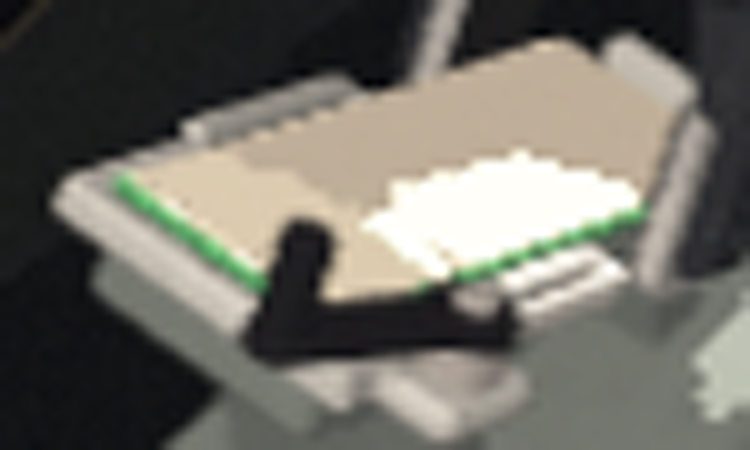

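Run:
```python
from h import *
from bench import r
c=r.camera("top"); cv2.imwrite("pics/t13.png",c["frame"][:,:,::-1])
trycrop("pics/t13.png",190,190,110,75,7,"pics/ct13.png")
b=np.array([.4423,.1064,.0475]);y=np.radians(84.9);B=bedR(y)
def pr(p): return proj("top",b+np.array(p)/1000@B.T).round(1)
for z in (0,3,6):
    print(z,pr([[124,-25,z+4],[124,25,z+4]]).tolist())
print("bed up corner",pr([[128,-34,0],[128,34,0],[60,27.5,5],[100,27.5,5],[60,-27.5,5],[100,-27.5,5]]).tolist())
o=r.observe();print(o["contact_force"]@B,o["wrist_torque"]@B,o["tool_pos"])
```

```text
0 [[213.5, 206.9], [210.2, 232.5]]
3 [[214.0, 206.7], [210.7, 232.4]]
6 [[214.4, 206.5], [211.1, 232.2]]
bed up corner [[211.5, 202.3], [207.0, 237.0], [242.1, 238.9], [222.4, 235.7], [245.4, 211.6], [225.9, 207.9]]
[ 0.24030195  2.72295126 10.48015157] [ 1.13620425  1.19145984 -0.01857211] [0.44450471 0.12712632 0.06410876]
```

View pics/ct13.png

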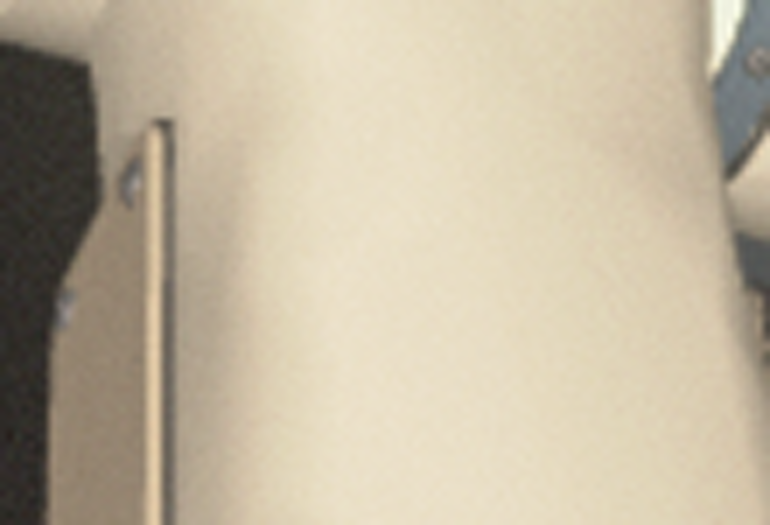

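{"fn": "carry_out", "kwargs": {
  "series": "0 0 0 0 0 -0.3 0.3; 0 0 0 0 0.1 -0.3 0.3; 0 0 0 0 0.1 -0.3 0.3"
}}

```text
time_s: 14.15
tool_pos: [0.4429, 0.1263, 0.0654]
ee_rot: [-3.141, 0.523, -1.661]
contact_force: [0.1, -0.6, -0.3]
finger_gap: 0.0482
```

```bash
cat >> h.py <<'E'
def st(r):
    o=r.observe();b=np.array([.4423,.1064,.0475]);y=np.radians(84.9);B=bedR(y)
    print("t",o["time_s"],"bed pos mm",((o["tool_pos"]-b)@B*1000).round(1),"F",(o["contact_force"]@B).round(1),"M",(o["wrist_torque"]@B).round(2),"gap",round(o["finger_gap"],4),"roterr",R.from_matrix(rot(o["ee_rot"]).T@toolbed(y)).as_rotvec(degrees=True).round(2))
E
python3 - <<'E'
from h import *
from bench import r
st(r)
E
```

```text
t 14.15 bed pos mm [26.1  1.1  5.6] F [-0.6 -0.1  0. ] M [0.04 1.6  0.04] gap 0.0482 roterr [-0.05 -0.05 -0.07]
```

{"fn": "carry_out", "kwargs": {
  "series": "0 0 0 0 0 0.1 0.3; 0 0 0 0 0 0.2 0.3; 0 0 0 0 0 0.2 0.3"
}}

```text
time_s: 14.52
tool_pos: [0.4432, 0.127, 0.0642]
ee_rot: [-3.141, 0.523, -1.66]
contact_force: [-1.7, -2.6, 4.1]
finger_gap: 0.0478
```

Run:
```python
from h import *
from bench import r
st(r)
```

```text
t 14.525 bed pos mm [26.2  0.9  4.1] F [-0.4  1.4  4.9] M [0.54 1.53 0.01] gap 0.0478 roterr [-0.06 -0.06 -0.02]
```

{"fn": "carry_out", "kwargs": {
  "series": "0 0 0 0 0 -0.2 0.3; 0 0 0 0 0.08 -0.2 0.3; 0 0 0 0 0.08 -0.1 0.3; 0 0 0 0 0.08 0.05 0.3; 0 0 0 0 0.08 0.05 0.3"
}}

```text
time_s: 15.15
tool_pos: [0.4424, 0.1272, 0.0641]
ee_rot: [-3.14, 0.522, -1.66]
contact_force: [-2.1, -3.2, 6.5]
finger_gap: 0.048
```

Run:
```python
from h import *
from bench import r
st(r)
c=r.camera("scene"); cv2.imwrite("pics/s14.png",c["frame"][:,:,::-1])
trycrop("pics/s14.png",205,285,75,45,10,"pics/cs14.png")
```

```text
t 15.15 bed pos mm [26.2  1.7  4. ] F [0.4 1.8 7.3] M [ 0.94  1.38 -0.01] gap 0.048 roterr [-0.07 -0.07  0.01]
```

View pics/cs14.png

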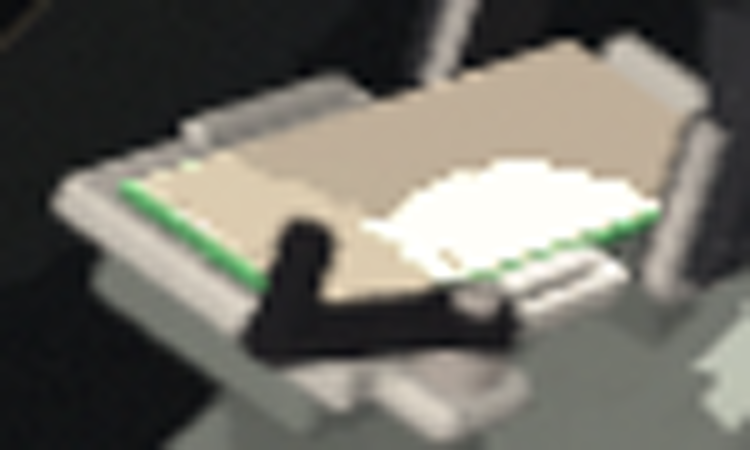

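{"fn": "carry_out", "kwargs": {
  "series": "0 0 0 0.1 0 -0.05 0.3; 0 0 0 0.2 0 -0.05 0.3; 0 0 0 0.3 0 -0.05 0.3; 0 0 0 0.3 0 -0.05 0.3"
}}

```text
time_s: 15.7
tool_pos: [0.4427, 0.1246, 0.0627]
ee_rot: [-3.14, 0.523, -1.66]
contact_force: [-0.6, -1.4, 5.3]
finger_gap: 0.0479
```

Run:
```python
from h import *
from bench import r
st(r)
look(r,"w15")
trycrop("pics/w15.png",220,160,200,150,4,"pics/c15.png")
```

```text
t 15.7 bed pos mm [23.3  1.2  4.1] F [1.4 0.5 5.4] M [-0.03  1.06 -0.01] gap 0.0479 roterr [-0.13 -0.04 -0.03]
t 15.7 pose [0.4427, 0.1246, 0.0627] [-3.1397, 0.5228, -1.6604] F [-0.59, -1.4, 5.35] gap 0.0479
```

View pics/c15.png

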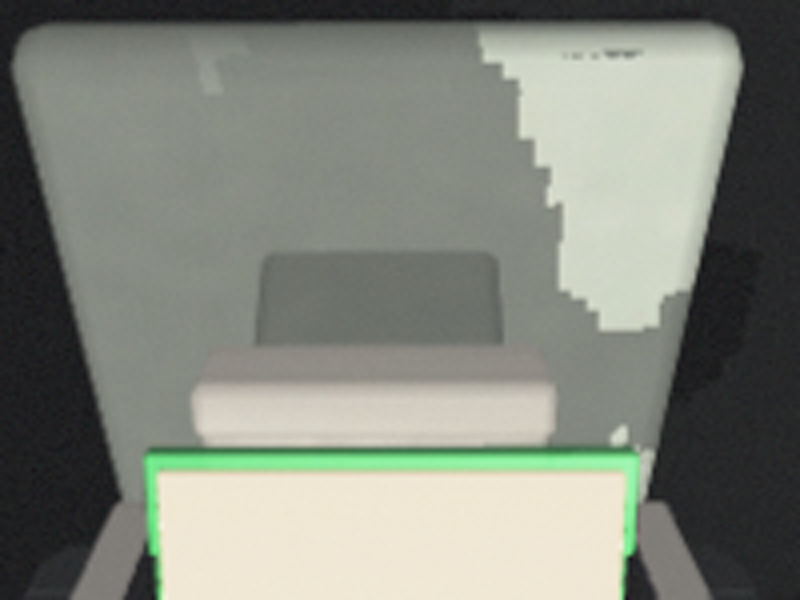

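{"fn": "carry_out", "kwargs": {
  "series": "0 0 0 0.1 -0.1 -0.05 0.3; 0 0 0 0.1 -0.1 -0.05 0.3; 0 0 0 0.1 -0.1 -0.05 0.3"
}}

```text
time_s: 16.12
tool_pos: [0.443, 0.1233, 0.0621]
ee_rot: [-3.141, 0.523, -1.661]
contact_force: [0.3, -0.9, 1.7]
finger_gap: 0.0478
```

Run:
```python
from h import *
from bench import r
st(r)
```

```text
t 16.125 bed pos mm [22.   0.8  4.2] F [ 0.1 -0.4  1.9] M [-0.1   1.56 -0.02] gap 0.0478 roterr [-0.06 -0.06 -0.07]
```

{"fn": "carry_out", "kwargs": {
  "series": "0 0 0 0 0 0 0.6; 0 0 0 0 0 0 0.65; 0 0 0 0 0 0 0.8; 0 0 0 0 0 0 0.8; 0 0 0 0 0 0 0.8"
}}

```text
time_s: 16.75
tool_pos: [0.4431, 0.1235, 0.0623]
ee_rot: [-3.141, 0.523, -1.661]
contact_force: [-0.6, -0.2, 0.2]
finger_gap: 0.0683
```

Run:
```python
from h import *
from bench import r
st(r)
look(r,"w16")
c=r.camera("scene"); cv2.imwrite("pics/s16.png",c["frame"][:,:,::-1])
trycrop("pics/s16.png",205,285,75,45,10,"pics/cs16.png")
```

```text
t 16.75 bed pos mm [22.2  0.7  4.3] F [-0.2  0.6  0.3] M [-0.02  1.52 -0.03] gap 0.0683 roterr [-0.07 -0.05 -0.06]
t 16.75 pose [0.4431, 0.1235, 0.0623] [-3.141, 0.5228, -1.661] F [-0.58, -0.25, 0.16] gap 0.0683
```

View pics/w16.png

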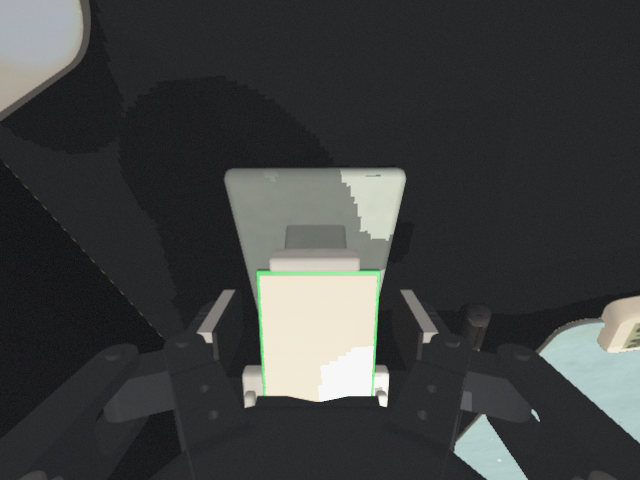

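View pics/cs16.png

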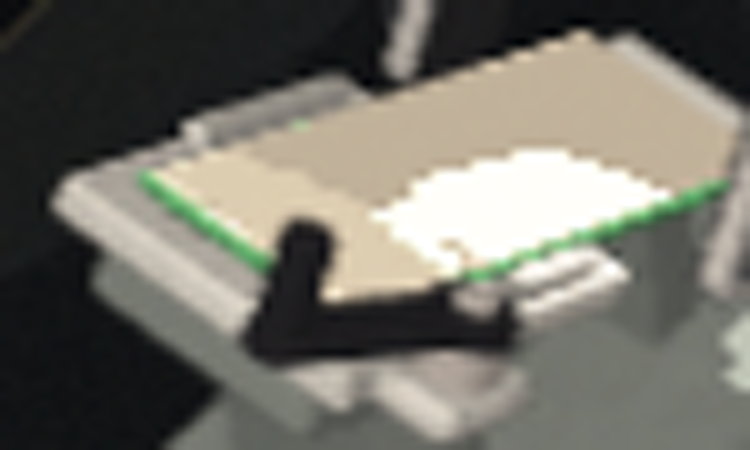

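{"fn": "carry_out", "kwargs": {
  "series": "0 0 0 0 0 -1.5 0.8; 0 0 0 0 0 -4 0.8; 0 0 0 0 0 -7 0.6; 0 0 0 -2 0 -11 0.3; 0 0 0 -5 0 -15 0"
}}

```text
time_s: 17.48
tool_pos: [0.4397, 0.0909, 0.2192]
ee_rot: [-3.141, 0.522, -1.663]
contact_force: [1.0, -0.6, 0.6]
finger_gap: 0.0151
```

{"fn": "carry_out", "kwargs": {
  "series": "0 0 0 0 0 0 0; 0 0 0 0 0 0 0; 0 0 0 0 0 0 0"
}}

```text
time_s: 17.85
tool_pos: [0.4395, 0.0918, 0.2163]
ee_rot: [3.14, 0.522, -1.662]
contact_force: [-0.1, -0.4, 0.8]
finger_gap: -0.0
```

Run:
```python
from h import *
from bench import r
st(r)
look(r,"w17",["plate_top","seat","clip_pivot","clip_tab"])
trycrop("pics/w17.png",220,70,200,150,4,"pics/c17.png")
```

```text
t 17.85 bed pos mm [ 71.6   1.5 153.6] F [0.1 0.1 0.9] M [0.04 1.49 0.05] gap -0.0 roterr [ 0.03 -0.08 -0.13]
t 17.85 pose [0.4395, 0.0918, 0.2163] [3.1397, 0.5223, -1.6624] F [-0.12, -0.37, 0.77] gap -0.0
plate_top [([316.8, 212.8], 0.59)]
seat []
clip_pivot [([355.9, 271.2], 0.96)]
clip_tab [([349.5, 323.4], 0.97)]
```

View pics/w17.png

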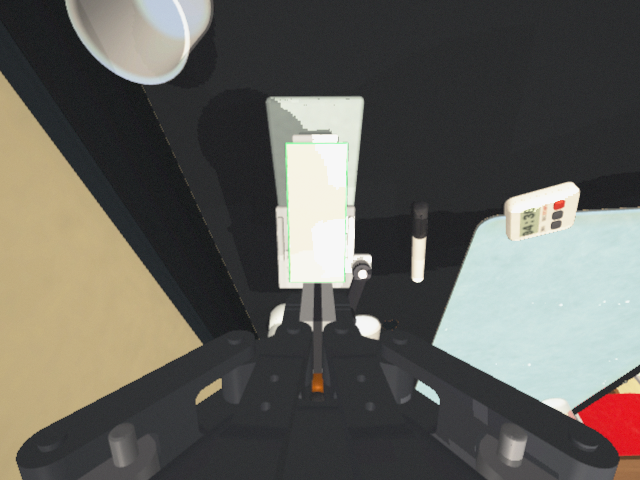

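Run:
```python
from h import *
trycrop("pics/w17.png",260,125,130,100,6,"pics/c17a.png")
trycrop("pics/w17.png",260,195,130,100,6,"pics/c17b.png")
b=np.array([.4423,.1064,.0485]);y=np.radians(84.9);B=bedR(y)
p=[.4395,.0918,.2163];q=[3.1397,.5223,-1.6624]
f=lambda P:wproj(p,q,b+np.array(P)/1000@B.T).round(1).tolist()
print("ledge",f([(-6,-18,6),(-6,18,6)]),"plate",f([(0,-25,4),(0,25,4),(120,-25,4),(120,25,4)]),"guides",f([(60,-27.5,5),(60,27.5,5),(100,-27.5,5),(100,27.5,5)]),"wide",f([(52,-34,0),(52,34,0),(128,-34,0),(128,34,0)]))
```

```text
ledge [[291.7, 135.5], [338.1, 135.4]] plate [[283.2, 143.5], [346.7, 143.4], [287.5, 283.8], [343.6, 283.7]] guides [[282.4, 218.2], [348.1, 218.1], [283.9, 263.1], [347.0, 263.0]] wide [[275.0, 207.7], [355.5, 207.5], [278.2, 290.1], [353.0, 290.0]]
```

View pics/c17a.png

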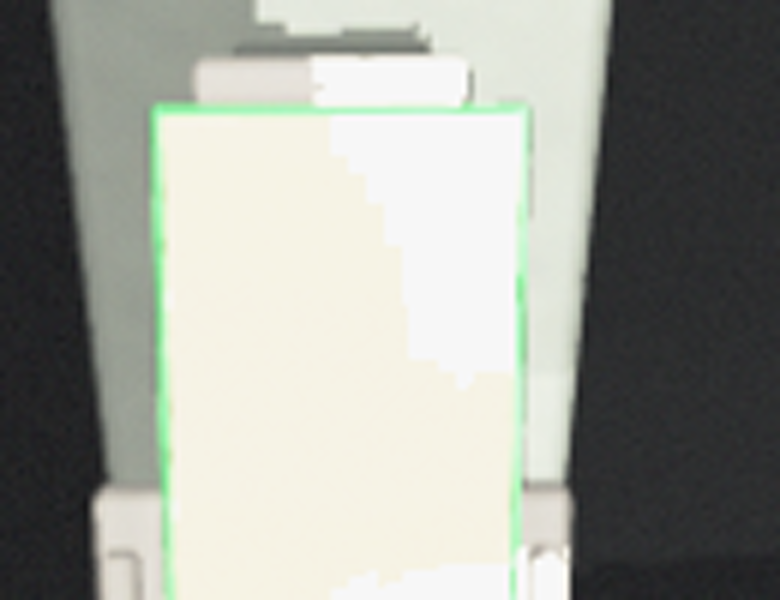

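View pics/c17b.png

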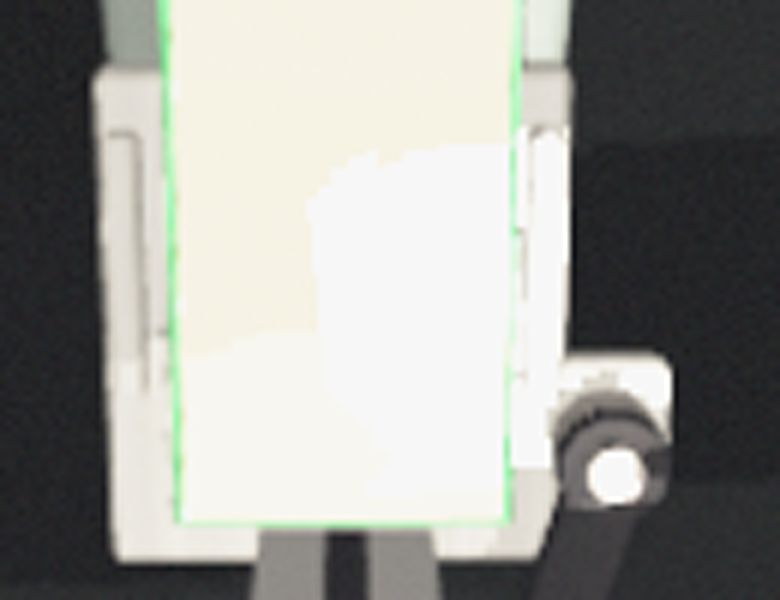

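Run:
```python
from h import *
b=np.array([.4423,.1064,.0485]);y=np.radians(84.9);B=bedR(y)
p=[.4395,.0918,.2163];q=[3.1397,.5223,-1.6624]
for a in (1.1,1.2,1.3,1.4,1.5):
    P=b+B@[.108+.038*np.sin(a),.04-.038*np.cos(a),.03]
    print(a,"scene",proj("scene",P).round(1),"top",proj("top",P).round(1),"wrist",wproj(p,q,P).round(1))
P=b+B@[.108,.04,.0125];print(proj("scene",P),proj("top",P),wproj(p,q,P))
trycrop("pics/w17.png",320,240,80,100,6,"pics/c17c.png")
trycrop("pics/top1.png",190,210,70,55,10,"pics/ct1c.png")
```

```text
1.1 scene [[232.9 306.5]] top [[204.6 228.4]] wrist [[342.8 320.6]]
1.2 scene [[233.8 307.8]] top [[203.5 230.2]] wrist [[346.9 322.3]]
1.3 scene [[234.9 309.1]] top [[202.6 232. ]] wrist [[351.1 323.5]]
1.4 scene [[236.2 310.4]] top [[201.9 233.9]] wrist [[355.5 324.4]]
1.5 scene [[237.7 311.6]] top [[201.4 235.9]] wrist [[360.  324.9]]
[[251.17253841 315.98152305]] [[218.60159562 241.11870498]] [[362.14350744 274.79777594]]
```

View pics/c17c.png

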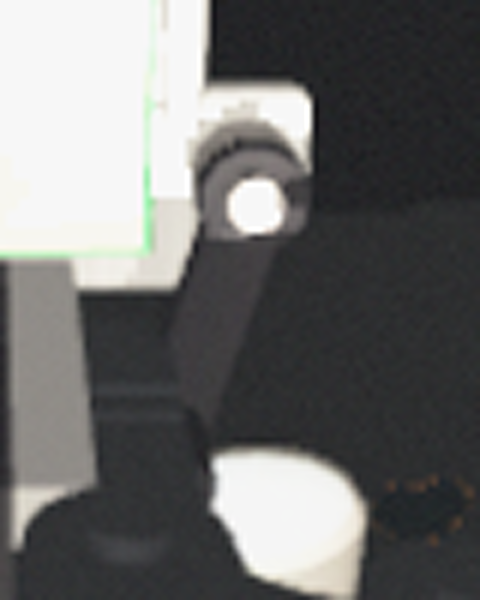

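View pics/ct1c.png

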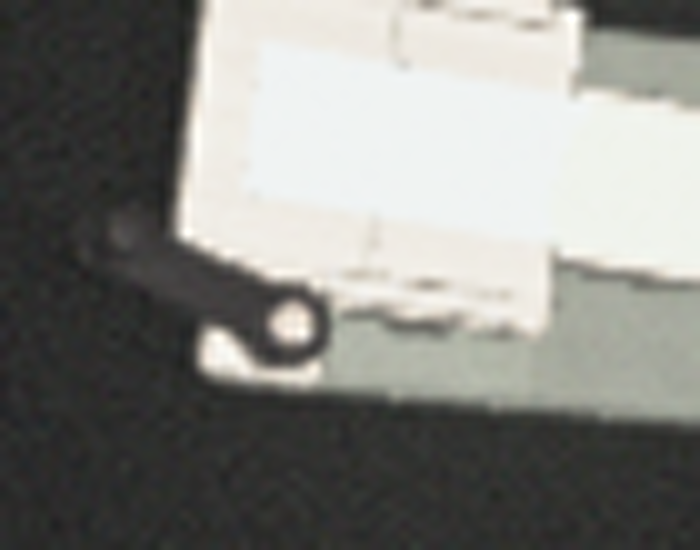

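{"fn": "carry_out", "kwargs": {
  "series": "0 0 0 -3 2 2 0; 0 0 0 -6 4 4 0; 0 0 0 -7.4 4.9 6 0; 0 0 0 -7.4 4.9 7.3 0; 0 0 0 -7.4 4.9 7.3 0"
}}

```text
time_s: 18.73
tool_pos: [0.4001, 0.1964, 0.1898]
ee_rot: [3.14, 0.521, -1.661]
contact_force: [0.1, 0.3, 0.4]
finger_gap: 0.0
```

{"fn": "carry_out", "kwargs": {
  "series": "0 0 0 0 0 0 0; 0 0 0 0 0 0 0"
}}

```text
time_s: 18.98
tool_pos: [0.4011, 0.1961, 0.1912]
ee_rot: [-3.14, 0.523, -1.662]
contact_force: [0.1, -0.1, 0.4]
finger_gap: 0.0003
```

```bash
sed -i 's/b=np.array(\[.4423,.1064,.0475\]);y/b=np.array([.4423,.1064,.0485]);y/' h.py
python3 - <<'E'
from h import *
from bench import r
st(r)
look(r,"w18")
c=r.camera("scene"); cv2.imwrite("pics/s18.png",c["frame"][:,:,::-1])
trycrop("pics/s18.png",180,250,130,100,6,"pics/cs18.png")
E
```

```text
t 18.975 bed pos mm [145.5  49.   80.8] F [ 0.1 -0.1  0.4] M [ 0.04  1.47 -0.02] gap 0.0003 roterr [-0.13 -0.05 -0.1 ]
t 18.975 pose [0.4011, 0.1961, 0.1912] [-3.1404, 0.5228, -1.6618] F [0.1, -0.14, 0.42] gap 0.0003
```

View pics/w18.png

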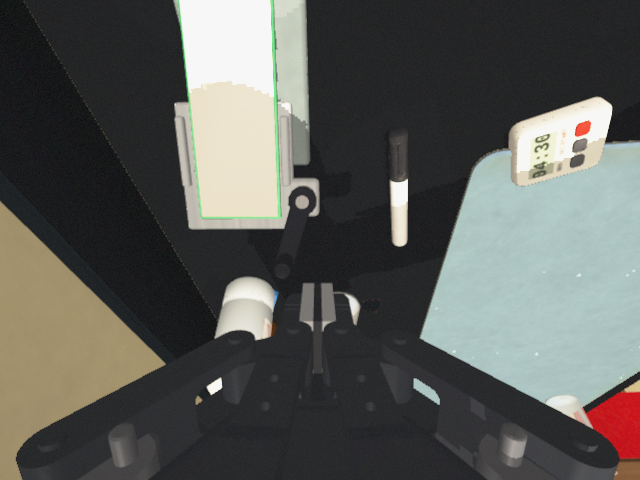

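View pics/cs18.png

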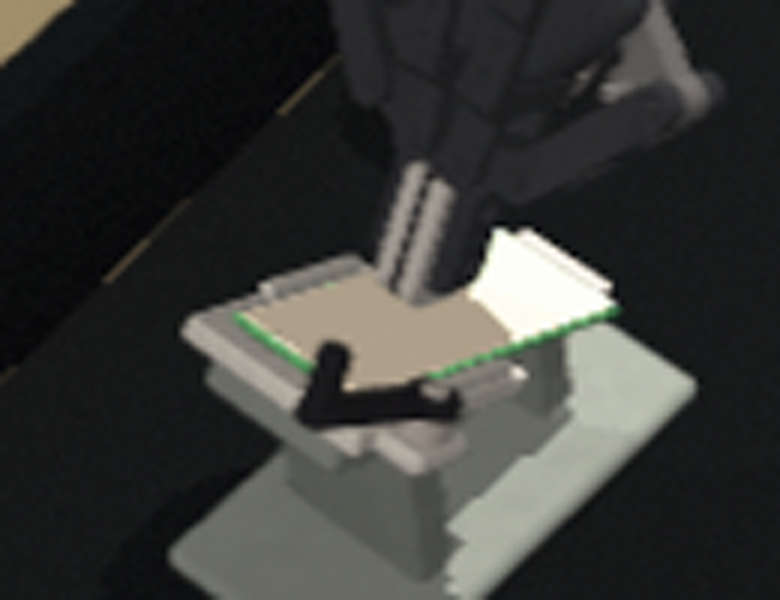

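Run:
```python
from h import *
p=[.4011,.1961,.1912];q=[-3.1404,.5228,-1.6618]
b=np.array([.4423,.1064,.0485]);y=np.radians(84.9);B=bedR(y)
def onbed(uv,z):
    e,d=wray(p,q,uv); e=(e-b)@B; d=d@B; return (e+d*(z-e[2])/d[2])*1000
print(onbed((283,271),.03),onbed((302,202),.0135),onbed((282,281),.019))
t=lambda P:wproj(p,q,b+np.array(P)/1000@B.T).round(1).tolist()
print("plate pred",t([(120,-25,4),(120,25,4),(60,-25,4),(60,25,4)]))
```

```text
[143.03397228  29.70494346  30.        ] [106.76997009  40.17061612  13.5       ] [153.92903592  27.64227838  19.        ]
plate pred [[197.8, 220.7], [278.5, 220.6], [186.7, 117.5], [274.8, 117.3]]
```

{"fn": "carry_out", "kwargs": {
  "series": "0 0 0 0 0.2 1.5 0; 0 0 0 0 0.2 3 0; 0 0 0 0 0.2 4.2 0; 0 0 0 0 0.2 4.2 0; 0 0 0 0 0.2 4.2 0"
}}

```text
time_s: 19.7
tool_pos: [0.4006, 0.2177, 0.1548]
ee_rot: [-3.141, 0.523, -1.66]
contact_force: [0.1, -0.3, -0.1]
finger_gap: 0.0
```

Run:
```python
from h import *
from bench import r
st(r)
c=r.camera("scene"); cv2.imwrite("pics/s19.png",c["frame"][:,:,::-1])
trycrop("pics/s19.png",180,250,130,100,6,"pics/cs19.png")
```

```text
t 19.7 bed pos mm [145.9  51.4  38.5] F [-0.3 -0.1  0.1] M [-0.02  1.47 -0.02] gap 0.0 roterr [-0.08 -0.05 -0.03]
```

View pics/cs19.png

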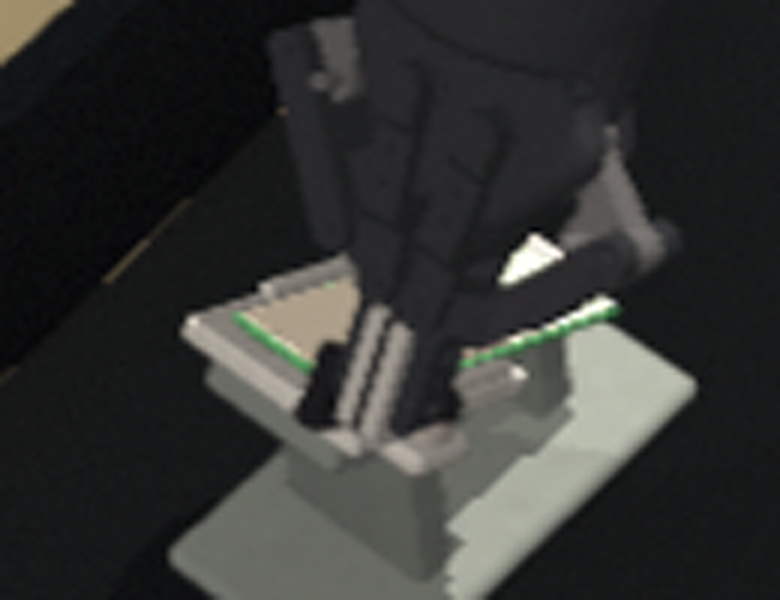

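{"fn": "carry_out", "kwargs": {
  "series": "0 0 0 0 -0.6 0 0; 0 0 0 0.1 -1.2 0 0; 0 0 0 0.2 -1.8 0 0; 0 0 0 0.4 -2.4 0 0; 0 0 0 0.4 -2.4 0 0"
}}

```text
time_s: 20.38
tool_pos: [0.4248, 0.212, 0.1526]
ee_rot: [-3.14, 0.523, -1.661]
contact_force: [0.5, -0.5, -0.0]
finger_gap: 0.0
```

Run:
```python
from h import *
from bench import r
st(r)
look(r,"w20")
c=r.camera("scene"); cv2.imwrite("pics/s20.png",c["frame"][:,:,::-1])
trycrop("pics/s20.png",180,250,130,100,6,"pics/cs20.png")
trycrop("pics/w20.png",200,140,200,150,4,"pics/c20.png")
```

```text
t 20.375 bed pos mm [141.8  26.8  38.3] F [-0.4 -0.5  0.2] M [ 0.02  1.43 -0.03] gap 0.0 roterr [-0.12 -0.03 -0.08]
t 20.375 pose [0.4248, 0.212, 0.1526] [-3.1403, 0.523, -1.6615] F [0.45, -0.55, -0.0] gap 0.0
```

View pics/cs20.png

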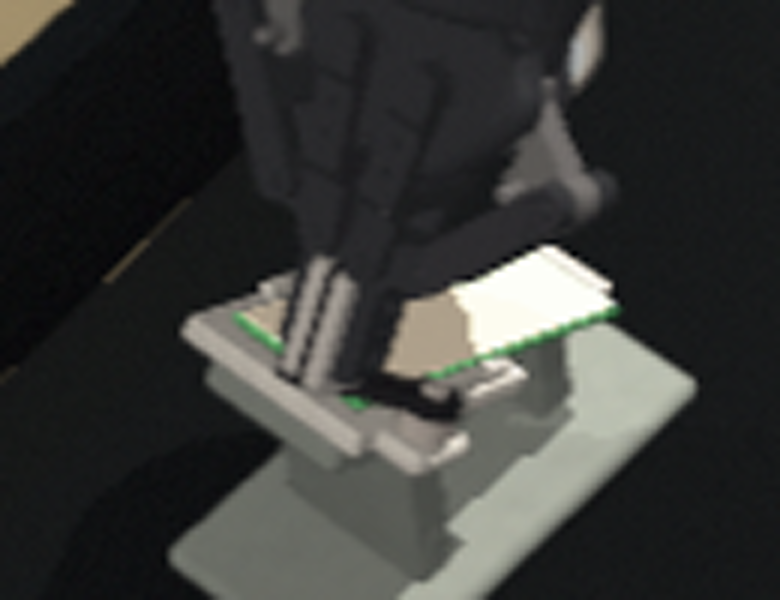

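View pics/c20.png

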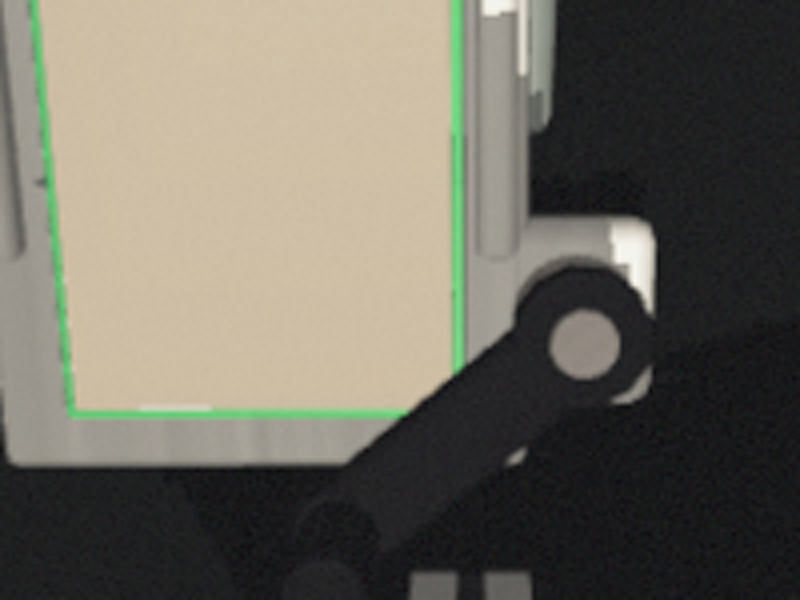

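{"fn": "carry_out", "kwargs": {
  "series": "0 0 0 -1.2 0.1 0 0; 0 0 0 -1.3 0 0 0; 0 0 0 -1.3 -1.1 0 0; 0 0 0 -1.3 -2.1 0 0; 0 0 0 -1.3 -2.1 0 0"
}}

```text
time_s: 21.1
tool_pos: [0.4468, 0.2211, 0.1587]
ee_rot: [-3.141, 0.522, -1.662]
contact_force: [-0.3, -0.4, 0.1]
finger_gap: -0.0002
```

Run:
```python
from h import *
from bench import r
st(r)
look(r,"w21")
```

```text
t 21.1 bed pos mm [154.4   5.7  38.1] F [-0.3  0.2  0.3] M [0.02 1.47 0.  ] gap -0.0002 roterr [-0.07 -0.07 -0.11]
t 21.1 pose [0.4468, 0.2211, 0.1587] [-3.1415, 0.5224, -1.6621] F [-0.28, -0.44, 0.11] gap -0.0002
```

View pics/w21.png

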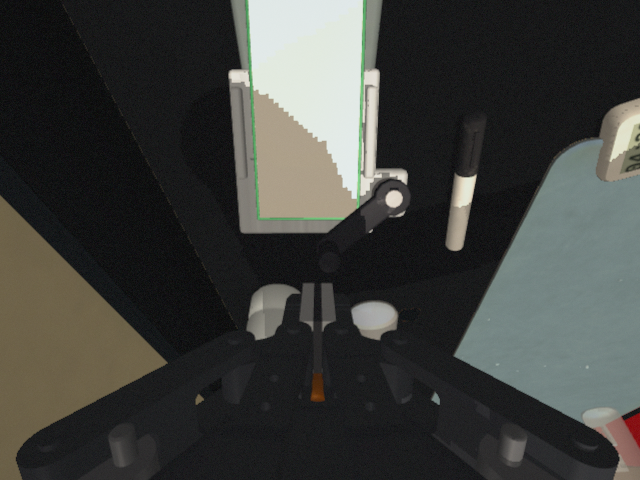

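{"fn": "carry_out", "kwargs": {
  "series": "0 0 0 0.7 0 0 0; 0 0 0 1.4 -0.1 0 0; 0 0 0 2.0 -0.1 0 0; 0 0 0 2.6 -0.1 0 0; 0 0 0 2.6 -0.1 0 0"
}}

```text
time_s: 21.78
tool_pos: [0.4443, 0.1982, 0.1455]
ee_rot: [3.141, 0.522, -1.662]
contact_force: [0.0, 0.6, -0.6]
finger_gap: 0.0003
```

Run:
```python
from h import *
from bench import r
st(r)
look(r,"w22")
```

```text
t 21.775 bed pos mm [127.8   6.2  38.2] F [ 0.3  0.  -0.8] M [-0.04  1.52  0.  ] gap 0.0003 roterr [-0.01 -0.09 -0.11]
t 21.775 pose [0.4443, 0.1982, 0.1455] [3.1406, 0.522, -1.6621] F [0.02, 0.64, -0.6] gap 0.0003
```

View pics/w22.png

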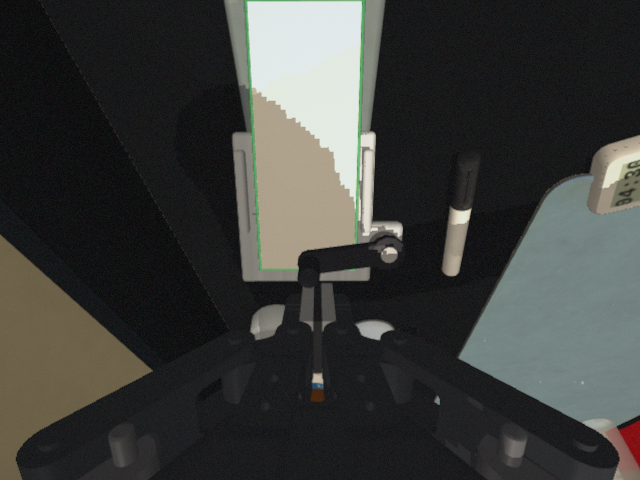

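{"fn": "carry_out", "kwargs": {
  "series": "0 0 0 0.2 0 0 0; 0 0 0 0.4 0 0 0; 0 0 0 0.5 0 0 0; 0 0 0 0.5 0 0 0"
}}

```text
time_s: 22.32
tool_pos: [0.4445, 0.1945, 0.1436]
ee_rot: [-3.141, 0.523, -1.661]
contact_force: [1.1, -0.3, -0.4]
finger_gap: 0.0002
```

Run:
```python
from h import *
from bench import r
st(r)
look(r,"w23")
trycrop("pics/w23.png",220,180,200,150,4,"pics/c23.png")
```

```text
t 22.325 bed pos mm [123.7   5.7  38.4] F [-0.3 -1.1 -0.2] M [-0.07  1.35 -0.03] gap 0.0002 roterr [-0.07 -0.05 -0.06]
t 22.325 pose [0.4445, 0.1945, 0.1436] [-3.141, 0.5227, -1.6609] F [1.12, -0.27, -0.36] gap 0.0002
```

View pics/c23.png

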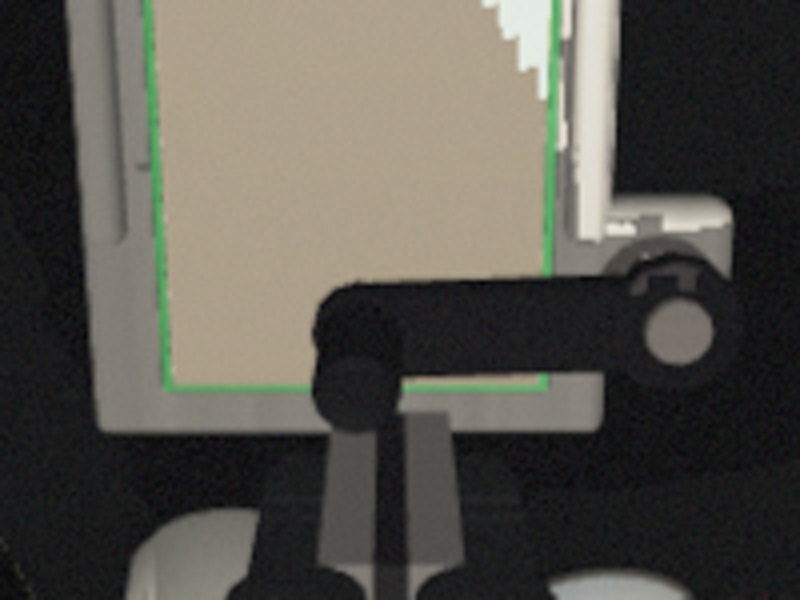

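{"fn": "carry_out", "kwargs": {
  "series": "0 0 0 0 0 0 0; 0 0 0 -0.7 0 0 0; 0 0 0 -1.5 0 -1 0; 0 0 0 -1.5 0 -5 0; 0 0 0 -1.5 0 -9 0"
}}

```text
time_s: 23.0
tool_pos: [0.4413, 0.1624, 0.2308]
ee_rot: [-3.14, 0.522, -1.66]
contact_force: [-0.0, -0.6, 0.8]
finger_gap: -0.0001
```

{"fn": "carry_out", "kwargs": {
  "series": "0 0 0 0 0 0 0; 0 0 0 0 0 -2 0; 0 0 0 0 0 -2 0; 0 0 0 0 0 -2 0"
}}

```text
time_s: 23.5
tool_pos: [0.4403, 0.1532, 0.2457]
ee_rot: [3.141, 0.523, -1.661]
contact_force: [-0.2, -0.6, -0.6]
finger_gap: 0.0002
```

Run:
```python
from h import *
from bench import r
st(r)
look(r,"w24")
c=r.camera("scene"); cv2.imwrite("pics/s24.png",c["frame"][:,:,::-1])
trycrop("pics/s24.png",180,230,160,120,5,"pics/cs24.png")
trycrop("pics/w24.png",230,80,200,180,4,"pics/c24.png")
im=cv2.imread("pics/c24.png");cv2.imwrite("pics/c24.png",im[:600])
```

```text
t 23.5 bed pos mm [138.8   6.2 147.6] F [-0.8  0.1 -0.2] M [-0.02  1.54  0.04] gap 0.0002 roterr [-0.01 -0.04 -0.08]
t 23.5 pose [0.4403, 0.1532, 0.2457] [3.141, 0.5229, -1.6614] F [-0.19, -0.61, -0.6] gap 0.0002
```

View pics/w24.png

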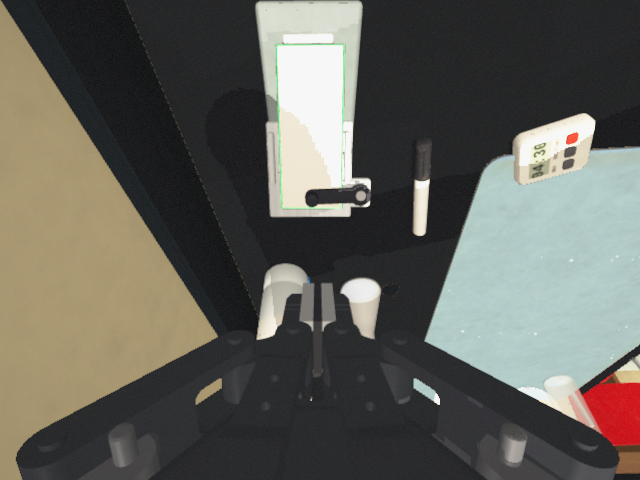

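View pics/cs24.png

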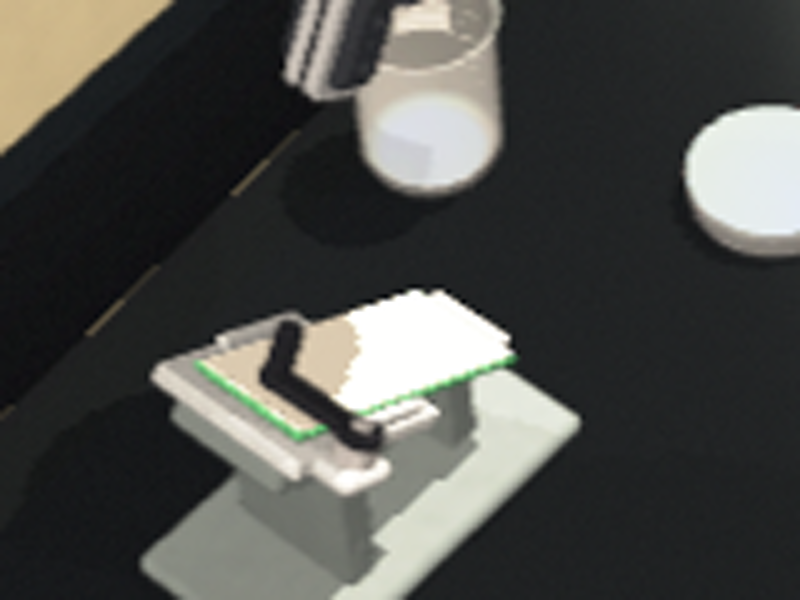

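View pics/s24.png

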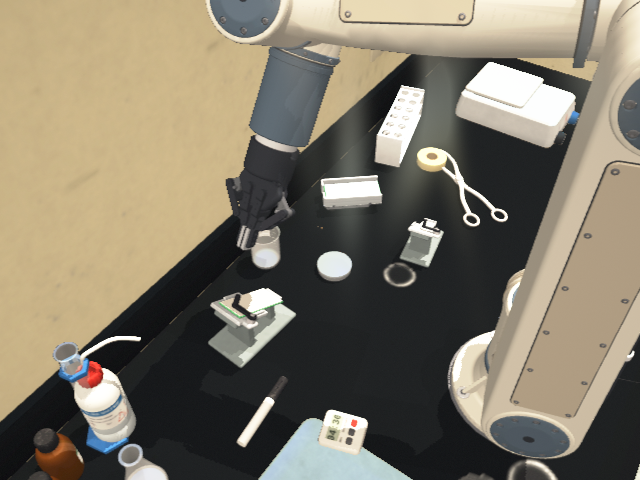

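Run:
```python
from h import *
trycrop("pics/w24.png",250,20,130,100,6,"pics/c24a.png")
trycrop("pics/w24.png",250,115,130,110,5.4,"pics/c24b.png")
b=np.array([.4423,.1064,.0485]);y=np.radians(84.9);B=bedR(y)
p=[.4403,.1532,.2457];q=[3.141,.5229,-1.6614]
f=lambda P:wproj(p,q,b+np.array(P)/1000@B.T).round(1).tolist()
print("ledge",f([(-6,-18,6),(-6,18,6)]),"plate",f([(0,-25,4),(0,25,4),(120,-25,4),(120,25,4)]),"wide",f([(52,-34,0),(52,34,0),(128,-34,0),(128,34,0)]))
```

```text
ledge [[282.6, 34.3], [333.7, 34.2]] plate [[273.3, 44.7], [343.3, 44.6], [279.1, 210.0], [340.2, 209.9]] wide [[265.0, 122.2], [353.2, 122.0], [269.2, 218.5], [350.5, 218.4]]
```

View pics/c24a.png

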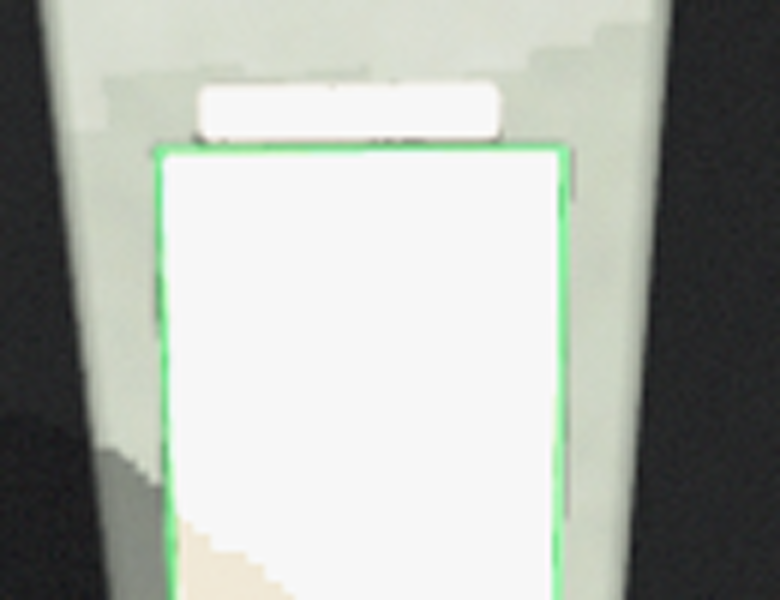

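View pics/c24b.png

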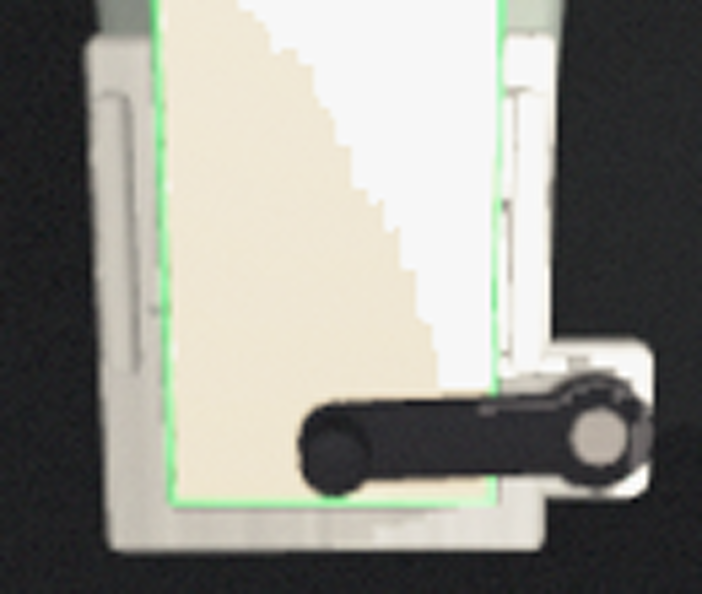

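Run:
```python
from h import *
from bench import r
trycrop("pics/s24.png",300,155,110,80,7,"pics/cs24t.png")
```

```text
(no output)
```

View pics/cs24t.png

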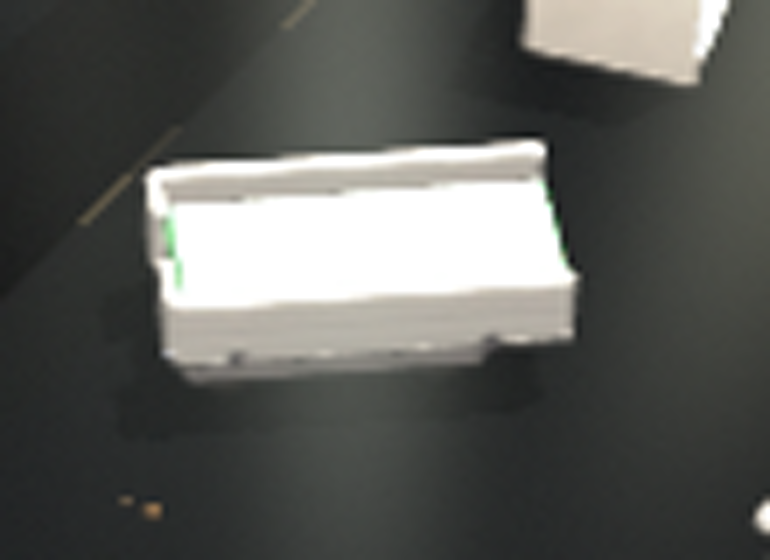

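The remaining plates are flush with the tray's front (right end of the crop), with no overhang. Handing in.

Run:
```python
from bench import r
print(r.job_done())
```

```text
the job is handed in; nothing more can be done
None
```

The job is done and handed in at about 23.5 s; no verdict was reported. I slid the top plate out about 49 mm with the closed fingertips at 6–7 N. Then I pinched its long edges, carried it to the larger stand, laid it coated face up on the bed against the ledge, and let go. With the shut fingertips I pushed the clip post round to the closed side and backed off.

**Last checks:**
- **Plate:** it lies flat against the ledge, straight and between the guides, about 1–1.5 mm off centre towards the clip.
- **Clip:** it stands about 0.04 rad from closed, as read from the picture.
- **Tray and bystanders:** the three other plates are flush in the tray. The beaker, dish and marker look unmoved.
- **Contact force:** the reading is at noise level, with the fingers about 13 cm above the bed.

**What disagreed:** the first touch on the bed gave an unexpected sideways force of about 3.6 N with 11 N pressing. The plate was probably on the edge of a guide. I lifted, shifted about 2 mm sideways and lowered it again, and it then slid freely to the ledge. The height of the bed also varied by several millimetres between camera estimates: the wrist camera gave 43–46 mm, the fixed cameras 49.6 mm and the text 48 mm. I therefore relied on felt contact for the final lowering.

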